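# Put the pattern weights away in the notions chest's well

### The arm

A 6-joint arm with a two-finger parallel gripper is mounted at the origin on the work surface. World frame = base frame: x ahead of the robot, y to its left, z up, the work surface at z = 0. Lengths are in mm, angles in degrees, forces in N, time in s.
With the tool pointing down it reaches from about 300 to 850 mm from the base axis. Payload 4.2 kg.
Tool frame: the origin (TCP) lies midway between the tips of the shut fingers; the grasp point (between the pads) lies 19 mm behind it; z points along the fingers, y is the direction in which the jaws open and shut (so a half turn about z gives the same grasp; the last joint's range is limited). The gripper opens to 91 mm and grips with 3 to 60 N. Pads are 32 mm wide; open, the fingers measure 118 mm over their backs; the gripper's body (76 mm by 178 mm) begins 60 mm behind the grasp point.
Start: joints at [66.062, 18.312, 89.639, -0, 72.044, -1.146], TCP at [222.754, 530.117, 213.976] pointing down, gripper open.
Joint ranges: [-177.97, 177.97], [-48.28, 115.42], [12.27, 149.76], [-77.06, 257.06], [2.81, 150.46], [-146.56, 146.56]. Speed limits (degrees/s): [147.25, 147.25, 180, 180, 180, 180].

### API

Orientations are given as [roll, pitch, yaw] about the fixed x, y, z axes, in that order (R = Rz(yaw) Ry(pitch) Rx(roll)).
In Python, from workcell import env gives the robot as it stands.
- The arm moves only by the shell command python3 -m jog 'ROWS' [FORCE]. ROWS is JSON, a list of rows, each an object of numbers: "dx", "dy", "dz": the shift along the world's x, y, z in m; "wx", "wy", "wz": the turn, a rotation vector about the world's x, y, z in rad; "grip": the gripper's target within -1 to 1 (shut at 1, half-way at 0, fully open at -1). In form: [{"dx": .., "dy": .., "dz": .., "wx": .., "wy": .., "wz": .., "grip": ..}, ...]. A call has 1 to 10 rows; each row shifts and turns the commanded pose from where the row before left it; what a row does not reach is not made up. A row lasts 1/10 s, in which the tool goes at most 50 mm and 8.59 degrees, less where a joint would pass 70% of its speed; a pose out of reach is approached as far as the arm can. A call with a gripper value outside its range is refused whole. The fingers move at their own pace and stop on an object; FORCE is the grip in N (left out, the last holds). Time passes only in rows, so rows that do not move let the fingers close. It gives the time, the measured TCP pose, the force and the opening at its end, in the units of the state.
- env.state(): the state, without advancing time (a new reading comes with each control period).
- env.grab_frame(name): name is "scene" or "side" or "wrist"; returns the picture (400x640x3 uint8, red, green, blue); there is no depth.
- env.get_calibration(name): a dict with "fx", "fy", "cx", "cy" (pixels), "k1" (the pictures are not rectified: a ray, as slopes to the right and down, at radius r is drawn at 1 + k1 r^2 times it, then the intrinsics apply), "R" (3x3) and "t" (3): a world point X has camera coordinates R X + t. Camera axes: x right, y down, z forward; pixel columns grow to the right and rows downward; lengths in mm; the calibration is good to about 2 mm. A picture is of the moment at which its call begins: read the wrist's pose just before it. get_calibration takes no time and is no camera call; for the wrist camera it gives the pose at the moment of the call.
- env.job_done(): hands the job in, once; it reports no verdict.
The state is a dict: "time_s": time; "qpos": joint angles; "qvel": joint speeds; "effort": joint torques, N m; "ee_pos": TCP position; "ee_rot": TCP orientation; "force": force on the tool from outside, world axes, zero at the start; "torque": the same for the moment, N m; "gripper_width": finger opening in mm.
Only numpy, scipy, OpenCV 4.12 (cv2) and the standard library are available. Lean on these libraries where they do the work, as an engineer would, in place of code of your own. Each camera call takes 0.05 s, during which the arm holds its last target. There are 200 camera calls.

### The job

Put all the pattern weights on the cutting mat away in the chest: lift the hatch up out of its recess, slide it all the way along its channels and let it rest there, then stand every weight upright in the tin inside, lowering each one until you feel it touch whatever already lies in the tin - nobody knows how full it is, so neither drop nor ram them. When all are in, slide the hatch back and let it down flush into its recess, leaving the other things on the table where they are.

Things in the scene. Friction and masses are not known exactly. Their poses are not given: they have to be found in the camera images.
- chest: low plywood notions chest fixed on the table, 280 (x) x 453 (y) x 162 mm high with its channels. Origin: centre of its underside; y runs along the channels, towards the parking end. White deck at z 143 mm. The hatch covers a well 256 (x) x 198 (y) mm, 12 mm floor, centred at y -107.5 mm; the +y half is solid deck
- hatch: loose plywood hatch, 250 (x) x 190 (y) x 10 mm, about 0.45 kg, steel bow handle on top. Starts seated in the chest's recess. Origin: centre of its underside; axes as the chest's. Play: about 3 mm at each side in the channels, 4 mm at each end of the recess. The channel lips keep it from being taken out
- hatch_grip (a point): middle of the hatch's handle bar, 46 mm above the hatch's underside: a bar 96 mm long along the hatch's x, 12 mm wide (y) and 12 mm high, standing 30 mm clear of the panel
- seat (a point): centre of the recess floor, chest axes, 133 mm over the table: the hatch's origin lies here when fully seated, resting on ledges 12 to 14 mm wide all round. The recess is 10 mm deep, so the seated hatch is flush with the deck and must rise 10 mm before it can slide along the chest's +y
- park (a point): point on the deck, chest axes, 215 mm along +y from the seat and 10 mm higher: the hatch's origin lies here when slid fully open. Aluminium channels run over the chest's whole length at x = +-128 mm; their lips overhang 10 mm inwards, underside 16 mm and top 19 mm over the deck, so a lifted hatch has 6 mm of height play. End caps stop it 6 mm further on
- tin: opaque grey open-topped tin fixed in the well: outside 210 (x) x 144 (y) x 80 mm high, walls and floor 3 mm. Origin: centre of its underside. A flat firm stack of quilting templates of unknown thickness, 12 to 36 mm, covers its floor wall to wall; the weights stand on it (six fit, 3 rows of 2, 66 mm apart) and stay below the closed hatch
- weight1: pattern weight, about 0.4 kg: round dark steel foot 56 mm across and 20 mm high, with an upright wooden handle 18 mm in diameter rising from its middle to 78 mm above the underside. Starts upright on the green mat (3 mm thick). Origin: centre of the underside; z along the handle. None if absent from the start
- weight2: pattern weight, about 0.4 kg: round dark steel foot 56 mm across and 20 mm high, with an upright wooden handle 18 mm in diameter rising from its middle to 78 mm above the underside. Starts upright on the green mat (3 mm thick). Origin: centre of the underside; z along the handle. None if absent from the start
- weight3: pattern weight, about 0.4 kg: round dark steel foot 56 mm across and 20 mm high, with an upright wooden handle 18 mm in diameter rising from its middle to 78 mm above the underside. Starts upright on the green mat (3 mm thick). Origin: centre of the underside; z along the handle. None if absent from the start
- weight4: pattern weight, about 0.4 kg: round dark steel foot 56 mm across and 20 mm high, with an upright wooden handle 18 mm in diameter rising from its middle to 78 mm above the underside. Starts upright on the green mat (3 mm thick). Origin: centre of the underside; z along the handle. None if absent from the start
- weight5: pattern weight, about 0.4 kg: round dark steel foot 56 mm across and 20 mm high, with an upright wooden handle 18 mm in diameter rising from its middle to 78 mm above the underside. Starts upright on the green mat (3 mm thick). Origin: centre of the underside; z along the handle. None if absent from the start
- spool: bystander, to be left alone: empty wooden spool standing on end, 36 mm across and 50 mm high, among the weights. Origin on its underside
- shears: bystander, to be left alone: fabric shears with black handles, about 210 mm long, lying flat; pivot at the origin. Origin on its underside
- ripper: bystander, to be left alone: seam ripper with a wooden handle, 135 mm long, lying along its x. Origin on its underside
- cutter: bystander, to be left alone: grey rotary cutter, 155 mm long, lying flat. Origin on its underside
- ruler: bystander, to be left alone: clear acrylic ruler, 260 x 60 x 4 mm, lying flat. Origin on its underside
- pintin: bystander, to be left alone: round flat pin tin, 70 mm across, 24 mm high. Origin on its underside
- tape: bystander, to be left alone: round white tape-measure case, 56 mm across, 16 mm high. Origin on its underside
- jar: bystander, to be left alone: glass jar with a steel cap, 68 mm across, 90 mm high. Origin on its underside

How it is judged:
By the outcome, as a careful person would: the job done as asked, in the order asked, and still so for the second after the job is handed in, with the robot touching nothing.
Of weight1, weight2, weight3, weight4, weight5 only 3 to 5 are there at a start; the rules pass over those that are not, and their reading is None.
At some moment in a run one of weight1, weight2, weight3, weight4, weight5 may be knocked a few centimetres aside while the robot is not near it.
It also fails if it takes over 210 s, if anything falls off the work surface, if the arm or the gripper's body presses on something with over 40 N, if the wrist force passes 120 N, or if a joint passes its speed limit or range.

## Working session

There is one attempt and no reset: what is moved stays moved. The work goes in short steps, Python scripts to look and compute and a shell command to move; the robot and the scene stay as the last step left them, time stands still between calls to the robot, and variables do not carry over. Pictures are saved under pics/ and viewed, about 12 in all and at most 16, crops included, and the job is handed in when it is done.

```bash
mkdir -p pics; ls
python3 - <<'E'
from workcell import env
import cv2
print(env.state())
for n in("scene","side"):
    f=env.grab_frame(n); cv2.imwrite(f"pics/{n}0.png",f[:,:,::-1]); c=env.get_calibration(n); print(n,c)
E
```

```text
pics
{'time_s': 0.0, 'qpos': array([ 6.60634694e+01,  1.83486817e+01,  8.97064005e+01, -5.67868972e-04,
        7.20422429e+01, -1.14770540e+00]), 'qvel': array([ 0.01183389, -0.11722146, -0.01143837,  0.04761021,  0.03401127,
        0.074924  ]), 'effort': array([-1.67810143e-03, -4.12464058e+01, -2.31978232e+01,  7.27093848e-02,
        4.57067729e-02, -1.20630962e-04]), 'ee_pos': array([222.53360929, 529.64903498, 213.14997341]), 'ee_rot': array([-1.79902684e+02, -1.40961281e-03,  1.57211349e+02]), 'force': array([-0.20380859,  0.53461895, -0.23900131]), 'torque': array([ 0.01614145,  0.00157888, -0.0059234 ]), 'gripper_width': 91.1210245620314}
scene {'fx': 510.40035430118104, 'fy': 510.40035430118104, 'cx': 321.69732798257974, 'cy': 197.81508791108735, 'k1': -0.1472072626789016, 'R': array([[ 0.74830449,  0.6631447 , -0.0167184 ],
       [ 0.5280622 , -0.61075006, -0.59002938],
       [-0.40148562,  0.43269328, -0.80720866]]), 't': array([-437.73534933, -221.33469472, 2160.64931255])}
side {'fx': 376.31227899070495, 'fy': 376.31227899070495, 'cx': 315.50460343734596, 'cy': 203.2516997734332, 'k1': 0.005631727018376293, 'R': array([[ 0.97411298, -0.22512825,  0.02052255],
       [-0.13352288, -0.64623737, -0.75136469],
       [ 0.18241585,  0.72917387, -0.65956798]]), 't': array([-541.99365604,  189.80940633, 1326.17314885])}
```

View pics/scene0.png

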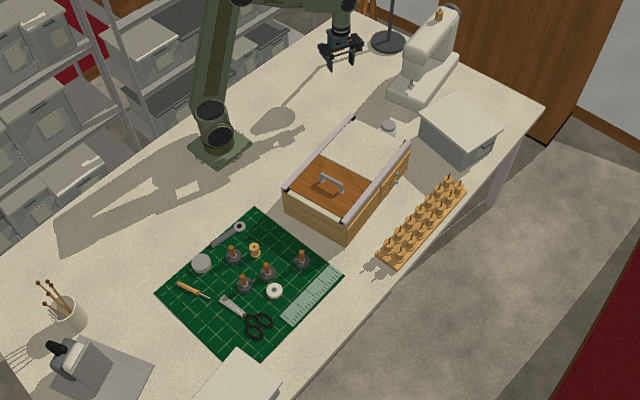

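View pics/side0.png

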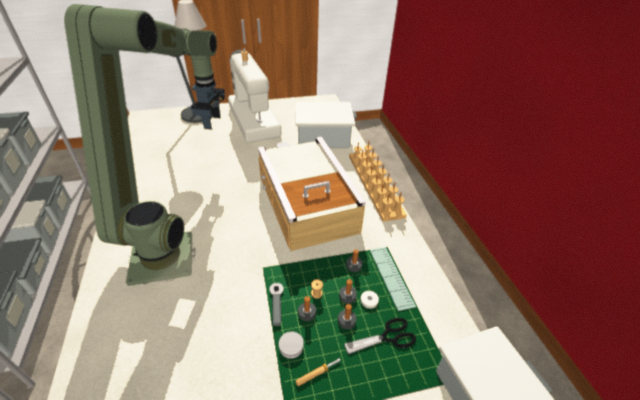

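The scene shows four weights: feet at about (301,263), (266,274), (233,259), (243,287) in scene, and (355,265), (348,296), (307,313), (347,322) in side. The spool is between them at (254,249), and the hatch is closed. I'll zoom in for measurements.

```bash
cat > h.py <<'E'
import numpy as np, cv2
from workcell import env
def und(c,px):
    d=((np.atleast_2d(px).astype(float))-[c['cx'],c['cy']])/[c['fx'],c['fy']]
    u=d.copy()
    for _ in range(20): u=d/(1+c['k1']*(u**2).sum(1,keepdims=True))
    return u
def rays(c,px):
    R,t=c['R'],c['t']; u=und(c,px); d=np.c_[u,np.ones(len(u))]@R
    return -R.T@t, d
def onz(c,px,z):
    o,d=rays(c,px); return o+d*((z-o[2])/d[:,2])[:,None]
def proj(c,X):
    p=np.atleast_2d(X)@c['R'].T+c['t']; u=p[:,:2]/p[:,2:]
    u=u*(1+c['k1']*(u**2).sum(1,keepdims=True)); return u*[c['fx'],c['fy']]+[c['cx'],c['cy']]
def crop(f,x0,y0,w,h,s):
    g=cv2.resize(f[y0:y0+h,x0:x0+w],None,fx=s,fy=s,interpolation=cv2.INTER_CUBIC)
    for k in range((x0+19)//20*20,x0+w,20): cv2.putText(g,str(k),((k-x0)*s,9),0,.33,(255,0,255),1); g[:, (k-x0)*s]=(g[:,(k-x0)*s]*.7).astype('u1')
    for k in range((y0+19)//20*20,y0+h,20): cv2.putText(g,str(k),(0,(k-y0)*s+4),0,.33,(255,0,255),1); g[(k-y0)*s]=(g[(k-y0)*s]*.7).astype('u1')
    return g
E
python3 - <<'E'
from h import *
a=cv2.imread('pics/scene0.png');b=cv2.imread('pics/side0.png')
cv2.imwrite('pics/c1.png',crop(a,220,100,200,150,4))
cv2.imwrite('pics/c2.png',np.hstack([crop(a,215,230,100,70,4),crop(b,285,240,100,100,4)[:280*1+0] if 0 else cv2.copyMakeBorder(crop(b,285,240,100,100,4),0,0,0,0,0)[:280]]) )
cv2.imwrite('pics/c2.png',np.vstack([crop(a,190,215,160,80,5)]+[]))
cv2.imwrite('pics/c3.png',crop(b,250,130,130,200,3))
c=env.get_calibration('scene');d=env.get_calibration('side')
print(onz(c,[(301,263),(266,274),(233,259),(243,287)],15).round())
print(onz(d,[(355,265),(348,296),(307,313),(347,322)],15).round())
E
```

```text
[[ 655. -189.   15.]
 [ 592. -302.   15.]
 [ 460. -338.   15.]
 [ 568. -391.   15.]]
[[ 652. -188.   15.]
 [ 592. -304.   15.]
 [ 451. -337.   15.]
 [ 563. -393.   15.]]
```

View pics/c1.png

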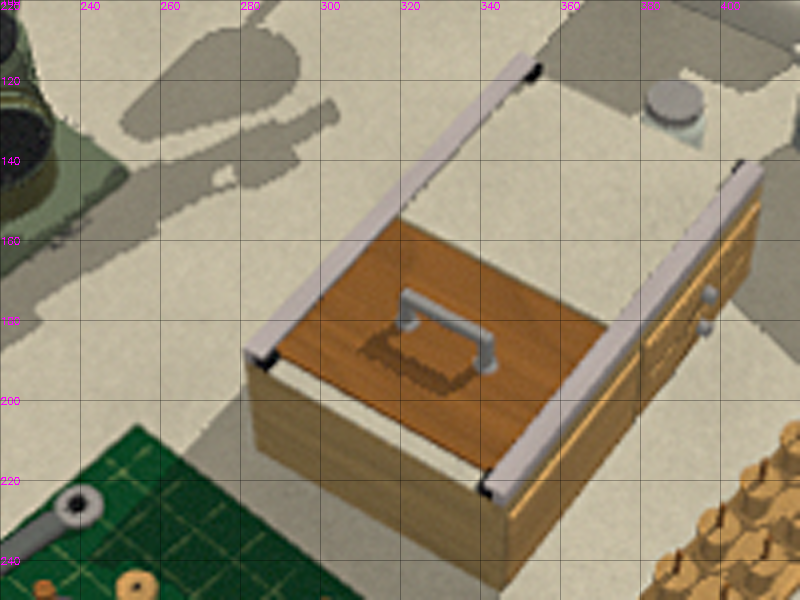

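View pics/c3.png

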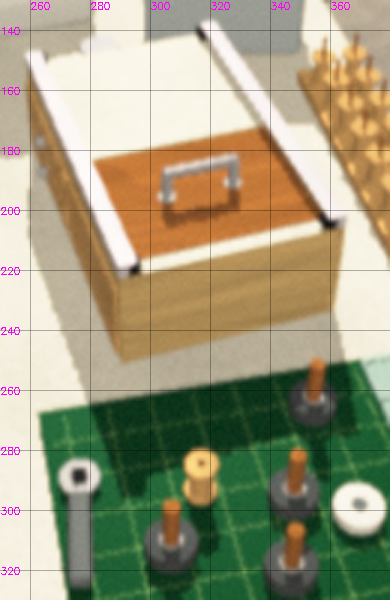

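The chest's corners and handle bar are clear in both views, so I'll fit its pose from them. I'll refine the weights with the zoomed crops.

Run:
```python
from h import *
from scipy.optimize import least_squares
c=env.get_calibration('scene');d=env.get_calibration('side')
P=dict(A=(-140,-226.5,162),B=(140,-226.5,162),C=(140,-226.5,0),L=(-140,-226.5,0),D=(140,226.5,162),E=(-140,226.5,162),H=(-48,-107.5,180),K=(48,-107.5,180))
S=dict(A=(281.2,187.5),B=(345.7,225.7),C=(345,247.5),D=(411.2,142.5),E=(351.2,113.7),H=(321,174),K=(342.5,184))
T=dict(A=(289,221.7),L=(290.7,250.7),B=(365,204),C=(361,233.3),E=(261.7,147.3),D=(320,137.3),H=(304.5,187),K=(328.8,183))
def loc(p,X):
    a=p[2];return np.c_[X[:,0]*np.cos(a)-X[:,1]*np.sin(a)+p[0],X[:,0]*np.sin(a)+X[:,1]*np.cos(a)+p[1],X[:,2]]
def res(p):
    r=[]
    for cc,M in((c,S),(d,T)):
        r.append(proj(cc,loc(p,np.array([P[k] for k in M],float)))-np.array(list(M.values())))
    return np.vstack(r)
for x in ([0],[1]):
  s=least_squares(lambda p:res(p).ravel(),[600,100,x[0]-.3],loss='soft_l1')
  print(s.x,np.degrees(s.x[2]),s.cost)
print(res(s.x).round(1).tolist())
print(loc(s.x,np.array([[0,-107.5,179],[0,107.5,179]])))
# predictions in wrist?
w=env.get_calibration('wrist'); print(w['fx'],w['k1'], -w['R'].T@w['t'], w['R'].round(2).tolist(), env.state()['ee_rot'])
```

```text
[5.63841532e+02 1.74942619e+02 1.05942151e-01] 6.070038137112446 12.602294343962454
[5.63841530e+02 1.74942619e+02 1.05942167e-01] 6.07003901765827 12.60229434396075
[[-0.9, -1.0], [-0.3, -1.6], [-0.6, 1.0], [0.3, -0.1], [-0.8, -0.9], [-0.5, -0.6], [0.2, 1.5], [0.4, -3.4], [-0.2, 0.1], [0.9, -2.5], [0.3, 0.3], [-2.4, -0.1], [2.2, -0.5], [0.2, 0.5], [1.0, -0.5]]
[[575.20902076  68.04533123 179.        ]
 [552.4740393  281.83990698 179.        ]]
290.41172048338814 -0.007393548700160833 [156.65830184 557.48631884 383.61090296] [[0.39, 0.92, -0.0], [0.89, -0.37, 0.25], [0.23, -0.1, -0.97]] [-1.79912608e+02 -1.54178145e-03  1.57205424e+02]
```

View pics/c2.png

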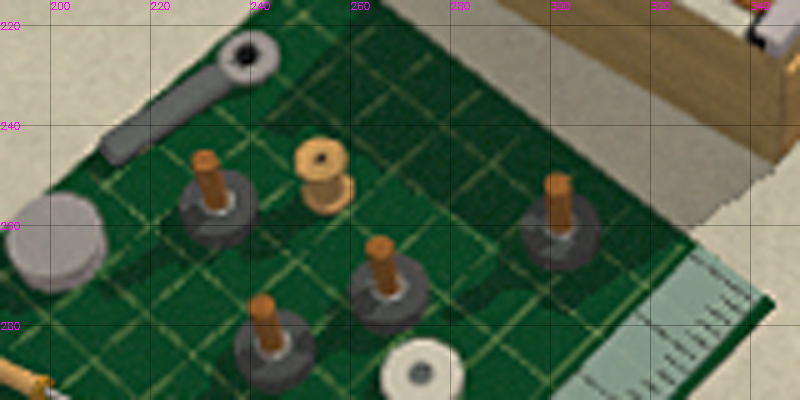

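Four weights; handle tops in scene at (302,251), (266,264), (231,247), (242,276). The chest is near (564,175) with yaw 6°. I'll move over the hatch handle and check it with the wrist camera.

```bash
python3 -m jog '[{"dx":0.03,"dy":-0.038,"dz":0.01,"wz":0.1},{"dx":0.03,"dy":-0.038,"dz":0.01,"wz":0.1},{"dx":0.03,"dy":-0.038,"dz":0.01,"wz":0.1},{"dx":0.03,"dy":-0.038,"dz":0.01,"wz":0.1},{"dx":0.03,"dy":-0.038,"dz":0.01,"wz":0.104},{"dx":0.03,"dy":-0.038,"dz":0.01},{"dx":0.03,"dy":-0.038},{"dx":0.03,"dy":-0.038},{"dx":0.03,"dy":-0.038},{"dx":0.03,"dy":-0.038}]' 30
python3 -m jog '[{"dx":0.025,"dy":-0.04},{"dx":0.028,"dy":-0.042},{"dx":0},{"dx":0},{"dx":0}]'
python3 - <<'E'
from h import *
s=env.state();print(s['time_s'],s['ee_pos'],s['ee_rot'],s['qpos'],s['force'])
w=env.get_calibration('wrist');f=env.grab_frame('wrist')
cv2.imwrite('pics/w1.png',f[:,:,::-1])
np.save('w1.npy',w,allow_pickle=True)
E
```

```text
0.1 [222.60154397 529.69600632 213.21860748] [-1.79912608e+02 -1.54178145e-03  1.57205424e+02] [ 6.60589825e+01  1.83472744e+01  8.96983508e+01 -2.17668081e-04
  7.20417807e+01 -1.14637559e+00] [ 0.53255108 -0.38661897  0.71647128]invalid input
invalid input
```

View pics/w1.png

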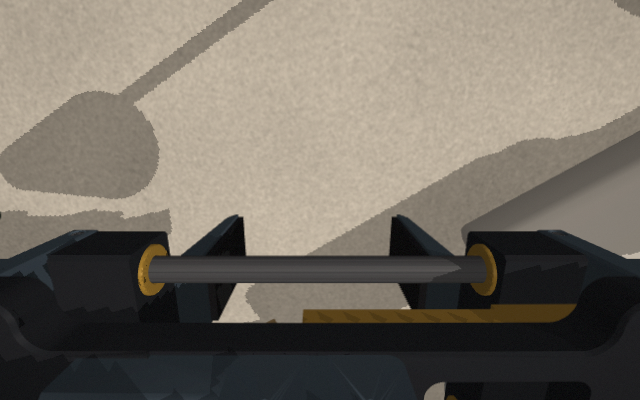

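The wrist picture shows only bare table and the gripper, because the move was refused. Rows probably need every key.

```bash
python3 -m jog '[{"dx":0.03,"dy":-0.038,"dz":0.01,"wx":0,"wy":0,"wz":0.1,"grip":-1},{"dx":0.03,"dy":-0.038,"dz":0.01,"wx":0,"wy":0,"wz":0.1,"grip":-1},{"dx":0.03,"dy":-0.038,"dz":0.01,"wx":0,"wy":0,"wz":0.1,"grip":-1},{"dx":0.03,"dy":-0.038,"dz":0.01,"wx":0,"wy":0,"wz":0.1,"grip":-1},{"dx":0.03,"dy":-0.038,"dz":0.01,"wx":0,"wy":0,"wz":0.104,"grip":-1},{"dx":0.03,"dy":-0.038,"dz":0.01,"wx":0,"wy":0,"wz":0,"grip":-1},{"dx":0.03,"dy":-0.038,"dz":0,"wx":0,"wy":0,"wz":0,"grip":-1},{"dx":0.03,"dy":-0.038,"dz":0,"wx":0,"wy":0,"wz":0,"grip":-1},{"dx":0.03,"dy":-0.038,"dz":0,"wx":0,"wy":0,"wz":0,"grip":-1},{"dx":0.03,"dy":-0.038,"dz":0,"wx":0,"wy":0,"wz":0,"grip":-1}]' 30
```

```text
time_s: 1.15
ee_pos: [523.5, 148.3, 273.8]
ee_rot: [180.0, -0.0, -173.9]
force: [1.1, 0.0, 0.2]
gripper_width: 91.6
```

```bash
python3 -m jog '[{"dx":0.03,"dy":-0.03,"dz":0,"wx":0,"wy":0,"wz":0,"grip":-1},{"dx":0.04,"dy":-0.025,"dz":0.01,"wx":0,"wy":0,"wz":0,"grip":-1},{"dx":0.04,"dy":-0.02,"dz":0.01,"wx":0,"wy":0,"wz":0,"grip":-1},{"dx":0,"dy":0,"dz":0,"wx":0,"wy":0,"wz":0,"grip":-1},{"dx":0,"dy":0,"dz":0,"wx":0,"wy":0,"wz":0,"grip":-1},{"dx":0,"dy":0,"dz":0,"wx":0,"wy":0,"wz":0,"grip":-1},{"dx":0,"dy":0,"dz":0,"wx":0,"wy":0,"wz":0,"grip":-1}]'
python3 - <<'E'
from h import *
s=env.state();print(s['ee_pos'],s['qpos'])
w=env.get_calibration('wrist');f=env.grab_frame('wrist')
cv2.imwrite('pics/w2.png',f[:,:,::-1])
import pickle;pickle.dump(w,open('w2.pkl','wb'))
E
```

```text
time_s: 1.85
ee_pos: [631.6, 76.0, 294.0]
ee_rot: [180.0, -0.0, -173.8]
force: [0.7, -0.1, -0.0]
gripper_width: 91.3
[631.57556997  75.96591246 294.04448347] [ 5.81339819e+00  2.21017977e+01  7.25459232e+01  1.77419666e-02
  8.53918239e+01 -9.03457764e+01]
```

View pics/w2.png

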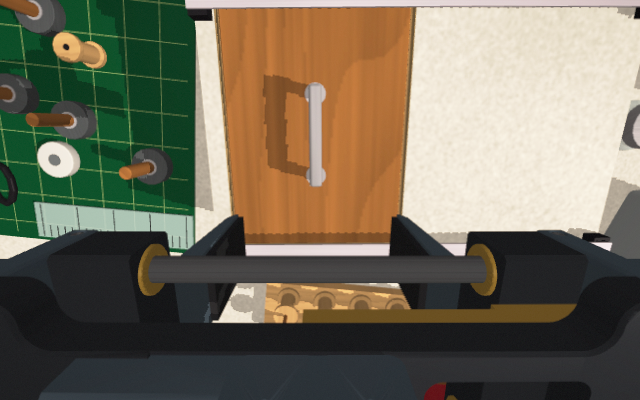

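The wrist picture shows the handle bar between (315,84) and (316,186). The hatch's long edges run from (217,10) to (232,240) and from (414,8) to (402,243).

Run:
```python
from h import *
import pickle
w=pickle.load(open('w2.pkl','rb'))
b=onz(w,[(315,86),(316,184)],185);print(b,b.mean(0),np.degrees(np.arctan2(*(b[0]-b[1])[1::-1])))
L=onz(w,[(219,30),(231,225)],143);R=onz(w,[(413,30),(403,225)],143);print(L,R)
for q in(L,R):print(np.degrees(np.arctan2(*(q[0]-q[1])[1::-1])))
m=(L.mean(0)+R.mean(0))/2;print(m)
c=env.get_calibration('scene')
d=env.get_calibration('side')
print('weights tops scene',onz(c,[(302,251),(266,264),(231,247),(242.4,276)],80).round())
print('side',onz(d,[(355.7,252),(349,282),(307,299),(348,307)],80).round())
print('wrist',onz(w,[(125,173),(32,119)],80).round())
print('wrist foot',onz(w,[(152,166),(75,119)],23).round())
```

```text
[[527.78898716  62.82338522 185.        ]
 [617.41572705  73.2535588  185.        ]] [572.6023571   68.03847201 185.        ] -173.36214958705207
[[480.85174246 -38.48744389 143.        ]
 [685.24854984 -19.83626588 143.        ]] [[460.27810796 153.5124319  143.        ]
 [663.78739971 180.55769723 143.        ]]
-174.78620766527033
-172.4300622315297
[572.54145     68.93660484 143.        ]
weights tops scene [[ 652. -176.   80.]
 [ 594. -295.   80.]
 [ 454. -328.   80.]
 [ 567. -380.   80.]]
side [[ 650. -185.   80.]
 [ 592. -298.   80.]
 [ 452. -331.   80.]
 [ 563. -383.   80.]]
wrist [[ 651. -181.   80.]
 [ 593. -297.   80.]]
wrist foot [[ 649. -176.   23.]
 [ 591. -287.   23.]]
```

```bash
python3 -m jog '[{"dx":-0.03,"dy":-0.004,"dz":0,"wx":0,"wy":0,"wz":0.003,"grip":0},{"dx":-0.0286,"dy":-0.004,"dz":-0.01,"wx":0,"wy":0,"wz":0,"grip":0},{"dx":0,"dy":0,"dz":-0.04,"wx":0,"wy":0,"wz":0,"grip":0},{"dx":0,"dy":0,"dz":-0.04,"wx":0,"wy":0,"wz":0,"grip":0},{"dx":0,"dy":0,"dz":-0.03,"wx":0,"wy":0,"wz":0,"grip":0},{"dx":0,"dy":0,"dz":-0.014,"wx":0,"wy":0,"wz":0,"grip":0},{"dx":0,"dy":0,"dz":0,"wx":0,"wy":0,"wz":0,"grip":0},{"dx":0,"dy":0,"dz":0,"wx":0,"wy":0,"wz":0,"grip":0},{"dx":0,"dy":0,"dz":0,"wx":0,"wy":0,"wz":0,"grip":0}]' 20
python3 -m jog '[{"dx":0,"dy":0,"dz":0,"wx":0,"wy":0,"wz":0,"grip":1},{"dx":0,"dy":0,"dz":0,"wx":0,"wy":0,"wz":0,"grip":1},{"dx":0,"dy":0,"dz":0,"wx":0,"wy":0,"wz":0,"grip":1},{"dx":0,"dy":0,"dz":0,"wx":0,"wy":0,"wz":0,"grip":1},{"dx":0,"dy":0,"dz":0,"wx":0,"wy":0,"wz":0,"grip":1},{"dx":0,"dy":0,"dz":0,"wx":0,"wy":0,"wz":0,"grip":1}]' 30
```

```text
time_s: 2.8
ee_pos: [574.9, 67.4, 161.6]
ee_rot: [180.0, 0.2, -173.7]
force: [0.3, 0.4, 0.5]
gripper_width: 45.9
time_s: 3.4
ee_pos: [574.2, 67.3, 160.1]
ee_rot: [180.0, 0.0, -173.7]
force: [-0.3, 0.3, 1.1]
gripper_width: 12.0
```

```bash
python3 -m jog '[{"dx":0,"dy":0,"dz":0.003,"wx":0,"wy":0,"wz":0,"grip":1},{"dx":0,"dy":0,"dz":0.003,"wx":0,"wy":0,"wz":0,"grip":1},{"dx":0,"dy":0,"dz":0.003,"wx":0,"wy":0,"wz":0,"grip":1},{"dx":0,"dy":0,"dz":0.002,"wx":0,"wy":0,"wz":0,"grip":1},{"dx":0,"dy":0,"dz":0.002,"wx":0,"wy":0,"wz":0,"grip":1},{"dx":0,"dy":0,"dz":0,"wx":0,"wy":0,"wz":0,"grip":1},{"dx":0,"dy":0,"dz":0,"wx":0,"wy":0,"wz":0,"grip":1},{"dx":0,"dy":0,"dz":0,"wx":0,"wy":0,"wz":0,"grip":1}]' 40
```

```text
time_s: 4.2
ee_pos: [574.1, 67.1, 172.9]
ee_rot: [180.0, -0.0, -173.7]
force: [-0.5, 0.3, -3.9]
gripper_width: 11.7
```

```bash
python3 -m jog '[{"dx":-0.0009,"dy":0.008,"dz":0,"wx":0,"wy":0,"wz":0,"grip":1},{"dx":-0.0013,"dy":0.012,"dz":0,"wx":0,"wy":0,"wz":0,"grip":1},{"dx":-0.0013,"dy":0.012,"dz":0,"wx":0,"wy":0,"wz":0,"grip":1},{"dx":-0.0013,"dy":0.012,"dz":0,"wx":0,"wy":0,"wz":0,"grip":1},{"dx":-0.0013,"dy":0.012,"dz":0,"wx":0,"wy":0,"wz":0,"grip":1},{"dx":-0.0013,"dy":0.012,"dz":0,"wx":0,"wy":0,"wz":0,"grip":1},{"dx":-0.0013,"dy":0.012,"dz":0,"wx":0,"wy":0,"wz":0,"grip":1},{"dx":-0.0013,"dy":0.012,"dz":0,"wx":0,"wy":0,"wz":0,"grip":1},{"dx":-0.0013,"dy":0.012,"dz":0,"wx":0,"wy":0,"wz":0,"grip":1},{"dx":0,"dy":0,"dz":0,"wx":0,"wy":0,"wz":0,"grip":1}]'
```

```text
time_s: 5.2
ee_pos: [562.7, 172.8, 172.9]
ee_rot: [180.0, 0.0, -173.6]
force: [-0.4, -0.6, -4.3]
gripper_width: 11.8
```

```bash
python3 -m jog '[{"dx":-0.0013,"dy":0.012,"dz":0,"wx":0,"wy":0,"wz":0,"grip":1},{"dx":-0.0013,"dy":0.012,"dz":0,"wx":0,"wy":0,"wz":0,"grip":1},{"dx":-0.0013,"dy":0.012,"dz":0,"wx":0,"wy":0,"wz":0,"grip":1},{"dx":-0.0013,"dy":0.012,"dz":0,"wx":0,"wy":0,"wz":0,"grip":1},{"dx":-0.0013,"dy":0.012,"dz":0,"wx":0,"wy":0,"wz":0,"grip":1},{"dx":-0.0013,"dy":0.012,"dz":0,"wx":0,"wy":0,"wz":0,"grip":1},{"dx":-0.0013,"dy":0.012,"dz":0,"wx":0,"wy":0,"wz":0,"grip":1},{"dx":-0.0013,"dy":0.012,"dz":0,"wx":0,"wy":0,"wz":0,"grip":1},{"dx":-0.0013,"dy":0.012,"dz":0,"wx":0,"wy":0,"wz":0,"grip":1},{"dx":0,"dy":0,"dz":0,"wx":0,"wy":0,"wz":0,"grip":1}]'
```

```text
time_s: 6.2
ee_pos: [551.0, 280.9, 172.9]
ee_rot: [180.0, 0.0, -173.7]
force: [0.8, -0.3, -4.2]
gripper_width: 11.6
```

Now 215 mm along. I'll lower it onto the deck, release and rise.

```bash
python3 -m jog '[{"dx":0,"dy":0.001,"dz":-0.001,"wx":0,"wy":0,"wz":0,"grip":1},{"dx":0,"dy":0,"dz":-0.001,"wx":0,"wy":0,"wz":0,"grip":1},{"dx":0,"dy":0,"dz":-0.0008,"wx":0,"wy":0,"wz":0,"grip":1},{"dx":0,"dy":0,"dz":0,"wx":0,"wy":0,"wz":0,"grip":1},{"dx":0,"dy":0,"dz":0,"wx":0,"wy":0,"wz":0,"grip":1}]'
python3 -m jog '[{"dx":0,"dy":0,"dz":0,"wx":0,"wy":0,"wz":0,"grip":0},{"dx":0,"dy":0,"dz":0,"wx":0,"wy":0,"wz":0,"grip":0},{"dx":0,"dy":0,"dz":0,"wx":0,"wy":0,"wz":0,"grip":0},{"dx":0,"dy":0,"dz":0,"wx":0,"wy":0,"wz":0,"grip":0},{"dx":0,"dy":0,"dz":0.02,"wx":0,"wy":0,"wz":0,"grip":0},{"dx":0,"dy":0,"dz":0.04,"wx":0,"wy":0,"wz":0,"grip":0},{"dx":0.02,"dy":-0.035,"dz":0.03,"wx":0,"wy":0,"wz":0,"grip":0},{"dx":0.02,"dy":-0.04,"dz":0.02,"wx":0,"wy":0,"wz":0,"grip":0},{"dx":0.02,"dy":-0.045,"dz":0.01,"wx":0,"wy":0,"wz":0,"grip":-1},{"dx":0.02,"dy":-0.045,"dz":0.01,"wx":0,"wy":0,"wz":0,"grip":-1}]'
```

```text
time_s: 6.7
ee_pos: [551.3, 279.8, 170.2]
ee_rot: [-180.0, 0.0, -173.8]
force: [-0.5, -0.3, -3.7]
gripper_width: 11.6
time_s: 7.7
ee_pos: [631.6, 114.4, 301.3]
ee_rot: [180.0, 0.1, -173.7]
force: [0.4, 0.1, 1.2]
gripper_width: 59.0
```

```bash
python3 -m jog '[{"dx":0.01,"dy":-0.01,"dz":0.02,"wx":0,"wy":0,"wz":0,"grip":-1},{"dx":0,"dy":0,"dz":0.01,"wx":0,"wy":0,"wz":0,"grip":-1},{"dx":0,"dy":0,"dz":0,"wx":0,"wy":0,"wz":0,"grip":-1},{"dx":0,"dy":0,"dz":0,"wx":0,"wy":0,"wz":0,"grip":-1}]'
python3 - <<'E'
from h import *
import pickle
w=env.get_calibration('wrist');f=env.grab_frame('wrist')
cv2.imwrite('pics/w3.png',f[:,:,::-1]);pickle.dump(w,open('w3.pkl','wb'))
E
```

```text
time_s: 8.1
ee_pos: [640.1, 107.0, 329.6]
ee_rot: [180.0, -0.0, -173.7]
force: [-0.1, 0.3, -0.6]
gripper_width: 90.1
```

View pics/w3.png

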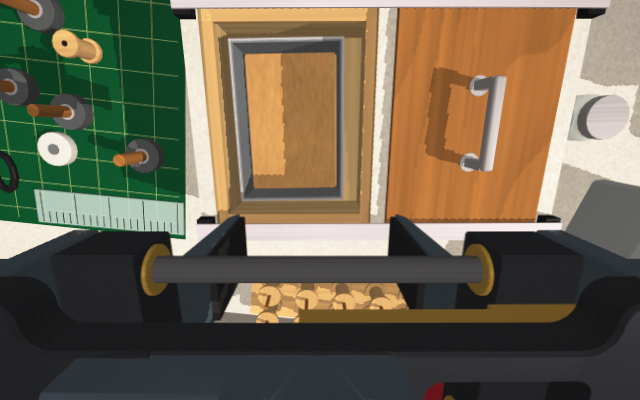

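The wrist picture shows the hatch parked to the right. The tin rim's outer corners are near (230,38), (344,38), (341,199), (240,200), with the template stack inside at (246–337, 53–188). The weights still stand at their former places.

Run:
```python
from h import *
import pickle
w=pickle.load(open('w3.pkl','rb'))
p=onz(w,[(230,38.5),(344,38),(341,199),(240,200)],92);print(p.round(),p.mean(0))
q=p
print([round(float(np.linalg.norm(q[i]-q[(i+1)%4])),1) for i in range(4)])
print('stack@?');
for z in(27,39,51):
  q=onz(w,[(246,53),(337,54),(337,188),(250,188)],z);print(z,q.mean(0),[round(float(np.linalg.norm(q[i]-q[(i+1)%4])),1) for i in range(4)])
print('wts',onz(w,[(120,160),(35,110)],80).round())
h=onz(w,[(397,12),(576,12),(537,219),(386,219)],153);print(h.round(),h.mean(0))
b=onz(w,[(502,77),(488,171)],195);print('bar',b.mean(0))
```

```text
[[477. -22.  92.]
 [460. 122.  92.]
 [670. 145.  92.]
 [688.  -0.  92.]] [573.70902504  60.98574747  92.        ]
[144.9, 211.2, 146.7, 212.2]
stack@?
27 [574.20967129  60.82366184  27.        ] [135.6, 204.4, 145.0, 205.8]
39 [574.07915481  61.79002135  39.        ] [132.2, 199.2, 141.3, 200.6]
51 [573.94863833  62.75638086  51.        ] [128.7, 194.0, 137.6, 195.4]
wts [[ 650. -179.   80.]
 [ 593. -293.   80.]]
[[446. 171. 153.]
 [424. 360. 153.]
 [654. 388. 153.]
 [675. 198. 153.]] [549.35170423 279.27251099 153.        ]
bar [550.85141206 279.64710544 195.        ]
```

Tin centre is at (574,61), yaw 6.3°. I'll set up automatic handle detection (orange blob centroid at mid-height) for checking before each pick.

```bash
cat >> h.py <<'E'
def handles(name,f=None,c=None,zm=53,xmin=380,xmax=760,ymin=-520,ymax=-100):
    """orange handles on the mat -> list of (x,y,u,v,area)"""
    if f is None:
        c=env.get_calibration(name); f=env.grab_frame(name)
    hsv=cv2.cvtColor(np.ascontiguousarray(f),cv2.COLOR_RGB2HSV)
    m=cv2.inRange(hsv,(6,110,60),(17,255,235))
    n,_,st,ce=cv2.connectedComponentsWithStats(m)
    out=[]
    for i in range(1,n):
        if st[i,4]<20: continue
        X=onz(c,[ce[i]],zm)[0]
        if xmin<X[0]<xmax and ymin<X[1]<ymax: out.append((*X[:2].round(1).tolist(),*ce[i].round(1).tolist(),int(st[i,4])))
    return out
E
python3 - <<'E'
from h import *
import pickle
for n,p,c in(('scene','scene0',env.get_calibration('scene')),('side','side0',env.get_calibration('side')),('w','w3',pickle.load(open('w3.pkl','rb')))):
    f=cv2.imread(f'pics/{p}.png')[:,:,::-1]
    print(n)
    for r in handles(n,f,c): print(r)
print('now')
for n in('scene','side'):
    for r in handles(n): print(n,r)
c=env.get_calibration('scene');print('spool',onz(c,[(254.2,247)],53))
E
```

```text
scene
(510.0, -272.0, 254.5, 249.6, 87)
(451.6, -328.3, 231.7, 250.5, 51)
(649.8, -180.2, 301.1, 255.2, 50)
(591.8, -295.2, 266.2, 267.5, 53)
(563.6, -380.1, 242.8, 279.1, 51)
side
(650.6, -179.8, 354.7, 256.0, 69)
(592.9, -296.1, 348.4, 286.7, 67)
(489.4, -296.9, 316.4, 292.7, 63)
(452.1, -329.8, 306.8, 303.8, 71)
(565.2, -379.7, 347.6, 311.0, 77)
w
(456.8, -318.7, 22.2, 5.6, 347)
(505.8, -241.4, 82.1, 50.9, 610)
(498.7, -270.0, 61.2, 43.1, 54)
(565.0, -356.9, 6.0, 86.1, 144)
(593.0, -298.9, 48.3, 110.4, 492)
(651.2, -182.8, 129.0, 158.1, 349)
now
scene (509.7, -272.5, 254.3, 249.6, 89)
scene (451.6, -328.3, 231.7, 250.5, 51)
scene (649.1, -179.8, 301.0, 255.1, 51)
scene (592.0, -296.1, 266.0, 267.7, 52)
scene (564.2, -380.8, 242.8, 279.4, 50)
side (650.6, -179.8, 354.7, 256.0, 69)
side (592.5, -296.4, 348.3, 286.7, 65)
side (490.0, -296.6, 316.6, 292.6, 58)
side (452.0, -329.7, 306.8, 303.8, 72)
side (564.6, -380.9, 347.5, 311.4, 75)
spool [[ 501.60289119 -265.31457795   53.        ]]
```

```bash
python3 -m jog '[{"dx":0.002,"dy":-0.045,"dz":0,"wx":0,"wy":0,"wz":0,"grip":0},{"dx":0.002,"dy":-0.049,"dz":0,"wx":0,"wy":0,"wz":0,"grip":0},{"dx":0.002,"dy":-0.049,"dz":0,"wx":0,"wy":0,"wz":0,"grip":0},{"dx":0.002,"dy":-0.048,"dz":-0.01,"wx":0,"wy":0,"wz":0,"grip":0},{"dx":0.001,"dy":-0.048,"dz":-0.01,"wx":0,"wy":0,"wz":0,"grip":0},{"dx":0.001,"dy":-0.048,"dz":-0.01,"wx":0,"wy":0,"wz":0,"grip":0},{"dx":0,"dy":0,"dz":-0.048,"wx":0,"wy":0,"wz":0,"grip":0},{"dx":0,"dy":0,"dz":-0.048,"wx":0,"wy":0,"wz":0,"grip":0},{"dx":0,"dy":0,"dz":-0.048,"wx":0,"wy":0,"wz":0,"grip":0},{"dx":0,"dy":0,"dz":-0.025,"wx":0,"wy":0,"wz":0,"grip":0}]'
python3 -m jog '[{"dx":0,"dy":0,"dz":0,"wx":0,"wy":0,"wz":0,"grip":0},{"dx":0,"dy":0,"dz":0,"wx":0,"wy":0,"wz":0,"grip":0},{"dx":0,"dy":0,"dz":0,"wx":0,"wy":0,"wz":0,"grip":0}]'
python3 - <<'E'
from h import *
s=env.state();print(s['ee_pos'],s['qpos'][5])
for n in('scene','side'):
    for r in handles(n): print(n,r)
E
```

```text
time_s: 9.25
ee_pos: [647.9, -179.7, 125.6]
ee_rot: [179.8, -0.4, -173.7]
force: [-0.1, -0.3, -0.6]
gripper_width: 45.9
time_s: 9.55
ee_pos: [652.3, -181.3, 133.4]
ee_rot: [-179.9, 0.2, -173.7]
force: [0.3, 0.0, -0.1]
gripper_width: 45.5
[ 652.33738393 -181.25253705  133.37908555] -112.79625493142962
scene (509.9, -272.6, 254.4, 249.7, 89)
scene (451.3, -328.3, 231.6, 250.4, 52)
scene (650.1, -180.3, 301.2, 255.3, 48)
scene (593.0, -296.4, 266.2, 267.9, 47)
scene (563.6, -380.1, 242.8, 279.1, 51)
side (650.7, -179.4, 354.7, 255.9, 68)
side (592.3, -296.8, 348.2, 286.8, 64)
side (489.3, -296.8, 316.3, 292.6, 61)
side (452.1, -329.8, 306.8, 303.8, 71)
side (565.5, -380.0, 347.7, 311.1, 80)
```

```bash
python3 -m jog '[{"dx":-0.0018,"dy":0.001,"dz":-0.02,"wx":0,"wy":0,"wz":0,"grip":0},{"dx":0,"dy":0,"dz":-0.025,"wx":0,"wy":0,"wz":0,"grip":0},{"dx":0,"dy":0,"dz":-0.025,"wx":0,"wy":0,"wz":0,"grip":0},{"dx":0,"dy":0,"dz":-0.013,"wx":0,"wy":0,"wz":0,"grip":0},{"dx":0,"dy":0,"dz":0,"wx":0,"wy":0,"wz":0,"grip":0},{"dx":0,"dy":0,"dz":0,"wx":0,"wy":0,"wz":0,"grip":0},{"dx":0,"dy":0,"dz":0,"wx":0,"wy":0,"wz":0,"grip":1},{"dx":0,"dy":0,"dz":0,"wx":0,"wy":0,"wz":0,"grip":1},{"dx":0,"dy":0,"dz":0,"wx":0,"wy":0,"wz":0,"grip":1},{"dx":0,"dy":0,"dz":0,"wx":0,"wy":0,"wz":0,"grip":1}]' 30
python3 -m jog '[{"dx":0,"dy":0,"dz":0,"wx":0,"wy":0,"wz":0,"grip":1},{"dx":0,"dy":0,"dz":0.015,"wx":0,"wy":0,"wz":0,"grip":1},{"dx":0,"dy":0,"dz":0.03,"wx":0,"wy":0,"wz":0,"grip":1},{"dx":0,"dy":0,"dz":0.04,"wx":0,"wy":0,"wz":0,"grip":1},{"dx":0,"dy":0,"dz":0.04,"wx":0,"wy":0,"wz":0,"grip":1},{"dx":0,"dy":0,"dz":0.04,"wx":0,"wy":0,"wz":0,"grip":1},{"dx":0,"dy":0,"dz":0.025,"wx":0,"wy":0,"wz":0,"grip":1},{"dx":0,"dy":0,"dz":0,"wx":0,"wy":0,"wz":0,"grip":1}]'
```

```text
time_s: 10.65
ee_pos: [649.4, -180.7, 48.5]
ee_rot: [-179.9, 0.1, -173.7]
force: [-0.2, 1.1, -3.0]
gripper_width: 17.5
time_s: 11.45
ee_pos: [650.7, -180.6, 243.0]
ee_rot: [-179.8, 0.5, -173.7]
force: [0.9, -0.1, -4.6]
gripper_width: 17.4
```

```bash
python3 -m jog '[{"dx":-0.002,"dy":0.035,"dz":0,"wx":0,"wy":0,"wz":0,"grip":1},{"dx":-0.002,"dy":0.042,"dz":0,"wx":0,"wy":0,"wz":0,"grip":1},{"dx":-0.002,"dy":0.046,"dz":0,"wx":0,"wy":0,"wz":0,"grip":1},{"dx":-0.002,"dy":0.046,"dz":0,"wx":0,"wy":0,"wz":0,"grip":1},{"dx":-0.003,"dy":0.042,"dz":0,"wx":0,"wy":0,"wz":0,"grip":1},{"dx":-0.002,"dy":0.04,"dz":0,"wx":0,"wy":0,"wz":0,"grip":1},{"dx":-0.002,"dy":0.031,"dz":0,"wx":0,"wy":0,"wz":0,"grip":1},{"dx":0,"dy":0,"dz":0,"wx":0,"wy":0,"wz":0,"grip":1},{"dx":0,"dy":0,"dz":0,"wx":0,"wy":0,"wz":0,"grip":1},{"dx":0,"dy":0,"dz":0,"wx":0,"wy":0,"wz":0,"grip":1}]'
```

```text
time_s: 12.45
ee_pos: [633.5, 100.8, 236.6]
ee_rot: [-180.0, -0.2, -173.8]
force: [0.5, -0.2, -2.9]
gripper_width: 17.4
```

```bash
python3 -m jog '[{"dx":0.002,"dy":0.0005,"dz":-0.015,"wx":0,"wy":0,"wz":0,"grip":1},{"dx":0,"dy":0,"dz":-0.02,"wx":0,"wy":0,"wz":0,"grip":1},{"dx":0,"dy":0,"dz":-0.02,"wx":0,"wy":0,"wz":0,"grip":1},{"dx":0,"dy":0,"dz":-0.02,"wx":0,"wy":0,"wz":0,"grip":1},{"dx":0,"dy":0,"dz":-0.02,"wx":0,"wy":0,"wz":0,"grip":1},{"dx":0,"dy":0,"dz":-0.015,"wx":0,"wy":0,"wz":0,"grip":1},{"dx":0,"dy":0,"dz":-0.01,"wx":0,"wy":0,"wz":0,"grip":1},{"dx":0,"dy":0,"dz":0,"wx":0,"wy":0,"wz":0,"grip":1},{"dx":0,"dy":0,"dz":0,"wx":0,"wy":0,"wz":0,"grip":1}]'
python3 -m jog '[{"dx":0,"dy":0,"dz":-0.001,"wx":0,"wy":0,"wz":0,"grip":1},{"dx":0,"dy":0,"dz":-0.002,"wx":0,"wy":0,"wz":0,"grip":1},{"dx":0,"dy":0,"dz":-0.002,"wx":0,"wy":0,"wz":0,"grip":1},{"dx":0,"dy":0,"dz":-0.001,"wx":0,"wy":0,"wz":0,"grip":1},{"dx":0,"dy":0,"dz":-0.001,"wx":0,"wy":0,"wz":0,"grip":1},{"dx":0,"dy":0,"dz":-0.001,"wx":0,"wy":0,"wz":0,"grip":1},{"dx":0,"dy":0,"dz":0,"wx":0,"wy":0,"wz":0,"grip":1}]'
```

```text
time_s: 13.35
ee_pos: [636.5, 101.7, 118.3]
ee_rot: [180.0, 0.0, -173.8]
force: [0.3, -0.8, -2.5]
gripper_width: 17.3
time_s: 14.05
ee_pos: [636.0, 102.3, 109.7]
ee_rot: [180.0, -0.0, -173.7]
force: [0.1, -0.5, -3.8]
gripper_width: 17.3
```

```bash
python3 -m jog '[{"dx":0,"dy":-0.0005,"dz":-0.002,"wx":0,"wy":0,"wz":0,"grip":1},{"dx":0,"dy":0,"dz":-0.002,"wx":0,"wy":0,"wz":0,"grip":1},{"dx":0,"dy":0,"dz":-0.002,"wx":0,"wy":0,"wz":0,"grip":1},{"dx":0,"dy":0,"dz":-0.002,"wx":0,"wy":0,"wz":0,"grip":1},{"dx":0,"dy":0,"dz":-0.001,"wx":0,"wy":0,"wz":0,"grip":1},{"dx":0,"dy":0,"dz":-0.001,"wx":0,"wy":0,"wz":0,"grip":1},{"dx":0,"dy":0,"dz":0,"wx":0,"wy":0,"wz":0,"grip":1},{"dx":0,"dy":0,"dz":0,"wx":0,"wy":0,"wz":0,"grip":1}]'
python3 -m jog '[{"dx":0,"dy":0,"dz":-0.001,"wx":0,"wy":0,"wz":0,"grip":1},{"dx":0,"dy":0,"dz":-0.001,"wx":0,"wy":0,"wz":0,"grip":1},{"dx":0,"dy":0,"dz":-0.001,"wx":0,"wy":0,"wz":0,"grip":1},{"dx":0,"dy":0,"dz":-0.001,"wx":0,"wy":0,"wz":0,"grip":1}]'
```

```text
time_s: 14.85
ee_pos: [636.1, 101.7, 100.0]
ee_rot: [180.0, 0.0, -173.7]
force: [0.1, -0.2, -3.2]
gripper_width: 17.3
time_s: 15.25
ee_pos: [636.0, 101.7, 95.8]
ee_rot: [180.0, -0.0, -173.7]
force: [1.1, -0.3, -4.5]
gripper_width: 17.2
```

```bash
python3 -m jog '[{"dx":0,"dy":0,"dz":-0.001,"wx":0,"wy":0,"wz":0,"grip":1},{"dx":0,"dy":0,"dz":-0.001,"wx":0,"wy":0,"wz":0,"grip":1},{"dx":0,"dy":0,"dz":-0.001,"wx":0,"wy":0,"wz":0,"grip":1},{"dx":0,"dy":0,"dz":-0.001,"wx":0,"wy":0,"wz":0,"grip":1}]'
```

```text
time_s: 15.65
ee_pos: [636.1, 101.7, 91.8]
ee_rot: [180.0, 0.0, -173.7]
force: [-0.3, 0.5, -3.5]
gripper_width: 17.0
```

```bash
cat > ok.sh <<'E'
# passes jog's report on; fails once the vertical force shows support (weight is off the fingers)
o=$(cat); echo "$o" | grep -E 'time|pos|force' | tr '\n' ' '; echo; echo "$o" | awk '/force/{gsub(/[\[\],]/," ");exit !($4 < -1.3)}'
E
python3 -m jog '[{"dx":0,"dy":0,"dz":-0.001,"wx":0,"wy":0,"wz":0,"grip":1},{"dx":0,"dy":0,"dz":-0.001,"wx":0,"wy":0,"wz":0,"grip":1}]' | bash ok.sh &&
python3 -m jog '[{"dx":0,"dy":0,"dz":-0.001,"wx":0,"wy":0,"wz":0,"grip":1},{"dx":0,"dy":0,"dz":-0.001,"wx":0,"wy":0,"wz":0,"grip":1}]' | bash ok.sh &&
python3 -m jog '[{"dx":0,"dy":0,"dz":-0.001,"wx":0,"wy":0,"wz":0,"grip":1},{"dx":0,"dy":0,"dz":-0.001,"wx":0,"wy":0,"wz":0,"grip":1}]' | bash ok.sh &&
python3 -m jog '[{"dx":0,"dy":0,"dz":-0.001,"wx":0,"wy":0,"wz":0,"grip":1},{"dx":0,"dy":0,"dz":-0.001,"wx":0,"wy":0,"wz":0,"grip":1}]' | bash ok.sh &&
python3 -m jog '[{"dx":0,"dy":0,"dz":-0.001,"wx":0,"wy":0,"wz":0,"grip":1},{"dx":0,"dy":0,"dz":-0.001,"wx":0,"wy":0,"wz":0,"grip":1}]' | bash ok.sh
```

```text
time_s: 15.85 ee_pos: [636.1, 101.7, 89.8] force: [-0.1, 0.2, -3.5] 
time_s: 16.05 ee_pos: [636.0, 101.7, 87.9] force: [-1.7, -1.0, 2.1]
```

```bash
python3 -m jog '[{"dx":0,"dy":0,"dz":0,"wx":0,"wy":0,"wz":0,"grip":1},{"dx":0,"dy":0,"dz":0,"wx":0,"wy":0,"wz":0,"grip":1}]'
```

```text
time_s: 16.25
ee_pos: [636.1, 101.7, 88.0]
ee_rot: [180.0, 0.0, -173.7]
force: [-0.1, 0.2, -3.3]
gripper_width: 17.2
```

```bash
python3 -m jog '[{"dx":0,"dy":0,"dz":-0.001,"wx":0,"wy":0,"wz":0,"grip":1},{"dx":0,"dy":0,"dz":0,"wx":0,"wy":0,"wz":0,"grip":1}]' | bash ok.sh &&
python3 -m jog '[{"dx":0,"dy":0,"dz":-0.001,"wx":0,"wy":0,"wz":0,"grip":1},{"dx":0,"dy":0,"dz":0,"wx":0,"wy":0,"wz":0,"grip":1}]' | bash ok.sh &&
python3 -m jog '[{"dx":0,"dy":0,"dz":-0.001,"wx":0,"wy":0,"wz":0,"grip":1},{"dx":0,"dy":0,"dz":0,"wx":0,"wy":0,"wz":0,"grip":1}]' | bash ok.sh &&
python3 -m jog '[{"dx":0,"dy":0,"dz":-0.001,"wx":0,"wy":0,"wz":0,"grip":1},{"dx":0,"dy":0,"dz":0,"wx":0,"wy":0,"wz":0,"grip":1}]' | bash ok.sh &&
python3 -m jog '[{"dx":0,"dy":0,"dz":-0.001,"wx":0,"wy":0,"wz":0,"grip":1},{"dx":0,"dy":0,"dz":0,"wx":0,"wy":0,"wz":0,"grip":1}]' | bash ok.sh
```

```text
time_s: 16.45 ee_pos: [636.2, 101.7, 87.9] force: [-2.3, -1.2, 3.1]
```

```bash
python3 -m jog '[{"dx":0,"dy":0,"dz":0,"wx":0,"wy":0,"wz":0,"grip":1},{"dx":0,"dy":0,"dz":0,"wx":0,"wy":0,"wz":0,"grip":1},{"dx":0,"dy":0,"dz":0,"wx":0,"wy":0,"wz":0,"grip":1}]'; python3 -c "
from h import *
for r in handles('scene',zm=90,ymin=-50,ymax=200,xmin=450,xmax=700):print(r)"
```

```text
time_s: 16.75
ee_pos: [636.2, 101.7, 87.8]
ee_rot: [-180.0, 0.0, -173.7]
force: [-2.6, -0.5, 5.9]
gripper_width: 17.4
(481.0, 181.4, 332.3, 163.9, 20)
(570.4, 37.7, 325.1, 198.8, 648)
```

```bash
python3 -m jog '[{"dx":0,"dy":0,"dz":0.0005,"wx":0,"wy":0,"wz":0,"grip":0.3},{"dx":0,"dy":0,"dz":0,"wx":0,"wy":0,"wz":0,"grip":0.25},{"dx":0,"dy":0,"dz":0,"wx":0,"wy":0,"wz":0,"grip":0.25},{"dx":0,"dy":0,"dz":0,"wx":0,"wy":0,"wz":0,"grip":0.25},{"dx":0,"dy":0,"dz":0.01,"wx":0,"wy":0,"wz":0,"grip":0.25},{"dx":0,"dy":0,"dz":0.03,"wx":0,"wy":0,"wz":0,"grip":0.25},{"dx":0,"dy":0,"dz":0.04,"wx":0,"wy":0,"wz":0,"grip":0.25},{"dx":0,"dy":0,"dz":0.04,"wx":0,"wy":0,"wz":0,"grip":0.25},{"dx":0,"dy":-0.01,"dz":0.03,"wx":0,"wy":0,"wz":0,"grip":0},{"dx":-0.002,"dy":-0.03,"dz":0.01,"wx":0,"wy":0,"wz":0,"grip":0}]'
python3 -m jog '[{"dx":-0.005,"dy":-0.045,"dz":0,"wx":0,"wy":0,"wz":0,"grip":0},{"dx":-0.006,"dy":-0.048,"dz":0,"wx":0,"wy":0,"wz":0,"grip":0},{"dx":-0.006,"dy":-0.048,"dz":0,"wx":0,"wy":0,"wz":0,"grip":0},{"dx":-0.006,"dy":-0.048,"dz":0,"wx":0,"wy":0,"wz":0,"grip":0},{"dx":-0.006,"dy":-0.048,"dz":0,"wx":0,"wy":0,"wz":0,"grip":0},{"dx":-0.006,"dy":-0.048,"dz":0,"wx":0,"wy":0,"wz":0,"grip":0},{"dx":-0.005,"dy":-0.048,"dz":0,"wx":0,"wy":0,"wz":0,"grip":0},{"dx":-0.002,"dy":-0.025,"dz":0,"wx":0,"wy":0,"wz":0,"grip":0},{"dx":0,"dy":0,"dz":0,"wx":0,"wy":0,"wz":0,"grip":0},{"dx":0,"dy":0,"dz":0,"wx":0,"wy":0,"wz":0,"grip":0}]'
python3 - <<'E'
from h import *
for n in('scene','side'):
    for r in handles(n): print(n,r)
E
```

```text
time_s: 17.8
ee_pos: [635.9, 63.5, 252.6]
ee_rot: [179.9, 0.5, -173.6]
force: [0.4, -1.1, -0.2]
gripper_width: 45.0
time_s: 18.8
ee_pos: [592.0, -296.3, 247.7]
ee_rot: [180.0, 0.0, -173.8]
force: [0.3, 0.1, 0.2]
gripper_width: 45.8
scene (451.6, -328.3, 231.7, 250.5, 51)
scene (513.0, -275.3, 254.4, 250.7, 71)
scene (592.2, -295.6, 266.2, 267.6, 51)
scene (563.6, -380.1, 242.8, 279.1, 51)
side (592.7, -296.1, 348.3, 286.7, 66)
side (489.8, -296.8, 316.5, 292.6, 60)
side (452.0, -329.7, 306.8, 303.8, 72)
side (565.3, -379.8, 347.6, 311.1, 79)
```

```bash
python3 -m jog '[{"dx":0.0003,"dy":0,"dz":-0.035,"wx":0,"wy":0,"wz":0,"grip":0},{"dx":0,"dy":0,"dz":-0.035,"wx":0,"wy":0,"wz":0,"grip":0},{"dx":0,"dy":0,"dz":-0.035,"wx":0,"wy":0,"wz":0,"grip":0},{"dx":0,"dy":0,"dz":-0.03,"wx":0,"wy":0,"wz":0,"grip":0},{"dx":0,"dy":0,"dz":-0.025,"wx":0,"wy":0,"wz":0,"grip":0},{"dx":0,"dy":0,"dz":-0.02,"wx":0,"wy":0,"wz":0,"grip":0},{"dx":0,"dy":0,"dz":-0.012,"wx":0,"wy":0,"wz":0,"grip":0},{"dx":0,"dy":0,"dz":-0.007,"wx":0,"wy":0,"wz":0,"grip":0},{"dx":0,"dy":0,"dz":0,"wx":0,"wy":0,"wz":0,"grip":0},{"dx":0,"dy":0,"dz":0,"wx":0,"wy":0,"wz":0,"grip":0}]'
python3 -m jog '[{"dx":0,"dy":0,"dz":0,"wx":0,"wy":0,"wz":0,"grip":1},{"dx":0,"dy":0,"dz":0,"wx":0,"wy":0,"wz":0,"grip":1},{"dx":0,"dy":0,"dz":0,"wx":0,"wy":0,"wz":0,"grip":1},{"dx":0,"dy":0,"dz":0,"wx":0,"wy":0,"wz":0,"grip":1},{"dx":0,"dy":0,"dz":0,"wx":0,"wy":0,"wz":0,"grip":1}]'
```

```text
time_s: 19.9
ee_pos: [593.1, -296.3, 49.5]
ee_rot: [-179.9, 0.1, -173.7]
force: [-0.1, -1.3, -0.4]
gripper_width: 45.6
time_s: 20.4
ee_pos: [592.6, -296.7, 48.7]
ee_rot: [-180.0, 0.0, -173.7]
force: [0.6, -1.3, 0.3]
gripper_width: 17.1
```

```bash
python3 -m jog '[{"dx":0,"dy":0,"dz":0.015,"wx":0,"wy":0,"wz":0,"grip":1},{"dx":0,"dy":0,"dz":0.03,"wx":0,"wy":0,"wz":0,"grip":1},{"dx":0,"dy":0,"dz":0.04,"wx":0,"wy":0,"wz":0,"grip":1},{"dx":0,"dy":0,"dz":0.04,"wx":0,"wy":0,"wz":0,"grip":1},{"dx":0,"dy":0,"dz":0.04,"wx":0,"wy":0,"wz":0,"grip":1},{"dx":0,"dy":0,"dz":0.025,"wx":0,"wy":0,"wz":0,"grip":1},{"dx":0.003,"dy":0.02,"dz":0,"wx":0,"wy":0,"wz":0,"grip":1},{"dx":0.005,"dy":0.035,"dz":0,"wx":0,"wy":0,"wz":0,"grip":1},{"dx":0.007,"dy":0.042,"dz":0,"wx":0,"wy":0,"wz":0,"grip":1},{"dx":0.007,"dy":0.045,"dz":0,"wx":0,"wy":0,"wz":0,"grip":1}]'
python3 -m jog '[{"dx":0.007,"dy":0.045,"dz":0,"wx":0,"wy":0,"wz":0,"grip":1},{"dx":0.007,"dy":0.045,"dz":0,"wx":0,"wy":0,"wz":0,"grip":1},{"dx":0.007,"dy":0.045,"dz":0,"wx":0,"wy":0,"wz":0,"grip":1},{"dx":0.005,"dy":0.035,"dz":0,"wx":0,"wy":0,"wz":0,"grip":1},{"dx":0.003,"dy":0.02,"dz":0,"wx":0,"wy":0,"wz":0,"grip":1},{"dx":0,"dy":0,"dz":0,"wx":0,"wy":0,"wz":0,"grip":1},{"dx":0,"dy":0,"dz":0,"wx":0,"wy":0,"wz":0,"grip":1},{"dx":0,"dy":0,"dz":0,"wx":0,"wy":0,"wz":0,"grip":1},{"dx":0,"dy":0,"dz":0,"wx":0,"wy":0,"wz":0,"grip":1}]'
```

```text
time_s: 21.4
ee_pos: [613.1, -152.1, 235.8]
ee_rot: [179.9, -0.2, -173.8]
force: [0.4, -0.3, -4.6]
gripper_width: 17.1
time_s: 22.3
ee_pos: [643.0, 34.7, 237.9]
ee_rot: [-180.0, -0.1, -173.8]
force: [-0.7, 0.9, -3.6]
gripper_width: 17.1
```

```bash
python3 -m jog '[{"dx":0,"dy":0.001,"dz":-0.015,"wx":0,"wy":0,"wz":0,"grip":1},{"dx":0,"dy":0,"dz":-0.025,"wx":0,"wy":0,"wz":0,"grip":1},{"dx":0,"dy":0,"dz":-0.025,"wx":0,"wy":0,"wz":0,"grip":1},{"dx":0,"dy":0,"dz":-0.025,"wx":0,"wy":0,"wz":0,"grip":1},{"dx":0,"dy":0,"dz":-0.02,"wx":0,"wy":0,"wz":0,"grip":1},{"dx":0,"dy":0,"dz":-0.015,"wx":0,"wy":0,"wz":0,"grip":1},{"dx":0,"dy":0,"dz":-0.012,"wx":0,"wy":0,"wz":0,"grip":1},{"dx":0,"dy":0,"dz":-0.005,"wx":0,"wy":0,"wz":0,"grip":1},{"dx":0,"dy":0,"dz":0,"wx":0,"wy":0,"wz":0,"grip":1},{"dx":0,"dy":0,"dz":0,"wx":0,"wy":0,"wz":0,"grip":1}]'
```

```text
time_s: 23.3
ee_pos: [644.0, 36.6, 97.3]
ee_rot: [180.0, 0.1, -173.8]
force: [-0.1, 0.2, -3.3]
gripper_width: 17.0
```

```bash
python3 -m jog '[{"dx":-0.0005,"dy":-0.0005,"dz":-0.001,"wx":0,"wy":0,"wz":0,"grip":1},{"dx":0,"dy":0,"dz":-0.001,"wx":0,"wy":0,"wz":0,"grip":1},{"dx":0,"dy":0,"dz":-0.001,"wx":0,"wy":0,"wz":0,"grip":1},{"dx":0,"dy":0,"dz":-0.001,"wx":0,"wy":0,"wz":0,"grip":1},{"dx":0,"dy":0,"dz":-0.001,"wx":0,"wy":0,"wz":0,"grip":1},{"dx":0,"dy":0,"dz":0,"wx":0,"wy":0,"wz":0,"grip":1}]' | bash ok.sh &&
python3 -m jog '[{"dx":0,"dy":0,"dz":-0.001,"wx":0,"wy":0,"wz":0,"grip":1},{"dx":0,"dy":0,"dz":0,"wx":0,"wy":0,"wz":0,"grip":1}]' | bash ok.sh &&
python3 -m jog '[{"dx":0,"dy":0,"dz":-0.001,"wx":0,"wy":0,"wz":0,"grip":1},{"dx":0,"dy":0,"dz":0,"wx":0,"wy":0,"wz":0,"grip":1}]' | bash ok.sh &&
python3 -m jog '[{"dx":0,"dy":0,"dz":-0.001,"wx":0,"wy":0,"wz":0,"grip":1},{"dx":0,"dy":0,"dz":0,"wx":0,"wy":0,"wz":0,"grip":1}]' | bash ok.sh &&
python3 -m jog '[{"dx":0,"dy":0,"dz":-0.001,"wx":0,"wy":0,"wz":0,"grip":1},{"dx":0,"dy":0,"dz":0,"wx":0,"wy":0,"wz":0,"grip":1}]' | bash ok.sh &&
python3 -m jog '[{"dx":0,"dy":0,"dz":-0.001,"wx":0,"wy":0,"wz":0,"grip":1},{"dx":0,"dy":0,"dz":0,"wx":0,"wy":0,"wz":0,"grip":1}]' | bash ok.sh
python3 -m jog '[{"dx":0,"dy":0,"dz":0,"wx":0,"wy":0,"wz":0,"grip":1}]'
```

```text
time_s: 23.9 ee_pos: [642.7, 36.3, 91.2] force: [-0.4, 0.8, -4.2] 
time_s: 24.1 ee_pos: [642.8, 36.2, 90.3] force: [-0.2, 0.2, -4.1] 
time_s: 24.3 ee_pos: [642.8, 36.2, 89.3] force: [0.9, -0.5, -3.4] 
time_s: 24.5 ee_pos: [642.8, 36.2, 88.3] force: [0.0, -0.1, -4.0] 
time_s: 24.7 ee_pos: [642.9, 36.2, 88.2] force: [-1.9, -0.1, 1.4] 
time_s: 24.8
ee_pos: [642.9, 36.2, 88.2]
ee_rot: [-180.0, 0.0, -173.7]
force: [-1.8, -0.5, 2.1]
gripper_width: 17.5
```

```bash
python3 -m jog '[{"dx":0,"dy":0,"dz":0.0005,"wx":0,"wy":0,"wz":0,"grip":0.3},{"dx":0,"dy":0,"dz":0,"wx":0,"wy":0,"wz":0,"grip":0.25},{"dx":0,"dy":0,"dz":0,"wx":0,"wy":0,"wz":0,"grip":0.25},{"dx":0,"dy":0,"dz":0,"wx":0,"wy":0,"wz":0,"grip":0.25},{"dx":0,"dy":0,"dz":0.01,"wx":0,"wy":0,"wz":0,"grip":0.25},{"dx":0,"dy":0,"dz":0.03,"wx":0,"wy":0,"wz":0,"grip":0.25},{"dx":0,"dy":0,"dz":0.04,"wx":0,"wy":0,"wz":0,"grip":0.25},{"dx":0,"dy":0,"dz":0.04,"wx":0,"wy":0,"wz":0,"grip":0.25},{"dx":0,"dy":-0.012,"dz":0.03,"wx":0,"wy":0,"wz":0,"grip":0},{"dx":-0.002,"dy":-0.03,"dz":0.01,"wx":0,"wy":0,"wz":0,"grip":0}]'
python3 -m jog '[{"dx":-0.008,"dy":-0.045,"dz":0,"wx":0,"wy":0,"wz":0,"grip":0},{"dx":-0.009,"dy":-0.047,"dz":0,"wx":0,"wy":0,"wz":0,"grip":0},{"dx":-0.009,"dy":-0.047,"dz":0,"wx":0,"wy":0,"wz":0,"grip":0},{"dx":-0.009,"dy":-0.047,"dz":0,"wx":0,"wy":0,"wz":0,"grip":0},{"dx":-0.009,"dy":-0.047,"dz":0,"wx":0,"wy":0,"wz":0,"grip":0},{"dx":-0.009,"dy":-0.047,"dz":0,"wx":0,"wy":0,"wz":0,"grip":0},{"dx":-0.01,"dy":-0.047,"dz":0,"wx":0,"wy":0,"wz":0,"grip":0},{"dx":-0.01,"dy":-0.046,"dz":0,"wx":0,"wy":0,"wz":0,"grip":0},{"dx":0,"dy":0,"dz":0,"wx":0,"wy":0,"wz":0,"grip":0},{"dx":0,"dy":0,"dz":0,"wx":0,"wy":0,"wz":0,"grip":0}]'
python3 - <<'E'
from h import *
for n in('scene','side'):
    for r in handles(n): print(n,r)
E
```

```text
time_s: 25.8
ee_pos: [642.8, -4.3, 253.3]
ee_rot: [-180.0, 0.5, -173.6]
force: [0.5, -0.0, -0.3]
gripper_width: 44.8
time_s: 26.8
ee_pos: [567.5, -379.6, 248.2]
ee_rot: [180.0, 0.0, -173.9]
force: [-0.0, -0.1, 0.1]
gripper_width: 45.9
scene (510.0, -272.8, 254.3, 249.7, 91)
scene (563.6, -380.1, 242.8, 279.1, 51)
side (489.6, -297.0, 316.4, 292.7, 58)
side (452.0, -329.7, 306.8, 303.8, 72)
side (564.8, -381.2, 347.6, 311.5, 71)
```

```bash
python3 -m jog '[{"dx":-0.003,"dy":-0.0008,"dz":-0.035,"wx":0,"wy":0,"wz":0,"grip":0},{"dx":0,"dy":0,"dz":-0.035,"wx":0,"wy":0,"wz":0,"grip":0},{"dx":0,"dy":0,"dz":-0.035,"wx":0,"wy":0,"wz":0,"grip":0},{"dx":0,"dy":0,"dz":-0.03,"wx":0,"wy":0,"wz":0,"grip":0},{"dx":0,"dy":0,"dz":-0.025,"wx":0,"wy":0,"wz":0,"grip":0},{"dx":0,"dy":0,"dz":-0.02,"wx":0,"wy":0,"wz":0,"grip":0},{"dx":0,"dy":0,"dz":-0.012,"wx":0,"wy":0,"wz":0,"grip":0},{"dx":0,"dy":0,"dz":-0.0075,"wx":0,"wy":0,"wz":0,"grip":0},{"dx":0,"dy":0,"dz":0,"wx":0,"wy":0,"wz":0,"grip":0},{"dx":0,"dy":0,"dz":0,"wx":0,"wy":0,"wz":0,"grip":0}]'
python3 -m jog '[{"dx":0,"dy":0,"dz":0,"wx":0,"wy":0,"wz":0,"grip":1},{"dx":0,"dy":0,"dz":0,"wx":0,"wy":0,"wz":0,"grip":1},{"dx":0,"dy":0,"dz":0,"wx":0,"wy":0,"wz":0,"grip":1},{"dx":0,"dy":0,"dz":0,"wx":0,"wy":0,"wz":0,"grip":1},{"dx":0,"dy":0,"dz":0,"wx":0,"wy":0,"wz":0,"grip":1}]'
```

```text
time_s: 27.9
ee_pos: [565.6, -379.6, 49.5]
ee_rot: [-179.9, 0.1, -173.7]
force: [0.9, 0.3, 0.3]
gripper_width: 45.2
time_s: 28.4
ee_pos: [565.2, -380.5, 49.0]
ee_rot: [-179.9, 0.1, -173.7]
force: [1.0, -2.2, 1.8]
gripper_width: 17.5
```

```bash
python3 -m jog '[{"dx":0,"dy":0,"dz":0.015,"wx":0,"wy":0,"wz":0,"grip":1},{"dx":0,"dy":0,"dz":0.03,"wx":0,"wy":0,"wz":0,"grip":1},{"dx":0,"dy":0,"dz":0.04,"wx":0,"wy":0,"wz":0,"grip":1},{"dx":0,"dy":0,"dz":0.04,"wx":0,"wy":0,"wz":0,"grip":1},{"dx":0,"dy":0,"dz":0.04,"wx":0,"wy":0,"wz":0,"grip":1},{"dx":0,"dy":0,"dz":0.025,"wx":0,"wy":0,"wz":0,"grip":1},{"dx":-0.002,"dy":0.02,"dz":0,"wx":0,"wy":0,"wz":0,"grip":1},{"dx":-0.005,"dy":0.035,"dz":0,"wx":0,"wy":0,"wz":0,"grip":1},{"dx":-0.006,"dy":0.043,"dz":0,"wx":0,"wy":0,"wz":0,"grip":1},{"dx":-0.006,"dy":0.045,"dz":0,"wx":0,"wy":0,"wz":0,"grip":1}]'
python3 -m jog '[{"dx":-0.006,"dy":0.045,"dz":0,"wx":0,"wy":0,"wz":0,"grip":1},{"dx":-0.006,"dy":0.045,"dz":0,"wx":0,"wy":0,"wz":0,"grip":1},{"dx":-0.006,"dy":0.045,"dz":0,"wx":0,"wy":0,"wz":0,"grip":1},{"dx":-0.006,"dy":0.045,"dz":0,"wx":0,"wy":0,"wz":0,"grip":1},{"dx":-0.006,"dy":0.045,"dz":0,"wx":0,"wy":0,"wz":0,"grip":1},{"dx":-0.006,"dy":0.045,"dz":0,"wx":0,"wy":0,"wz":0,"grip":1},{"dx":-0.004,"dy":0.035,"dz":0,"wx":0,"wy":0,"wz":0,"grip":1},{"dx":-0.0017,"dy":0.0195,"dz":0,"wx":0,"wy":0,"wz":0,"grip":1},{"dx":0,"dy":0,"dz":0,"wx":0,"wy":0,"wz":0,"grip":1},{"dx":0,"dy":0,"dz":0,"wx":0,"wy":0,"wz":0,"grip":1}]'
```

```text
time_s: 29.4
ee_pos: [544.5, -234.7, 237.9]
ee_rot: [179.9, -0.1, -173.8]
force: [1.5, 0.3, -5.3]
gripper_width: 17.2
time_s: 30.4
ee_pos: [503.3, 88.0, 238.3]
ee_rot: [-180.0, -0.1, -173.7]
force: [0.4, 0.8, -4.2]
gripper_width: 17.6
```

```bash
python3 -m jog '[{"dx":0.001,"dy":-0.001,"dz":-0.015,"wx":0,"wy":0,"wz":0,"grip":1},{"dx":0,"dy":0,"dz":-0.025,"wx":0,"wy":0,"wz":0,"grip":1},{"dx":0,"dy":0,"dz":-0.025,"wx":0,"wy":0,"wz":0,"grip":1},{"dx":0,"dy":0,"dz":-0.025,"wx":0,"wy":0,"wz":0,"grip":1},{"dx":0,"dy":0,"dz":-0.02,"wx":0,"wy":0,"wz":0,"grip":1},{"dx":0,"dy":0,"dz":-0.015,"wx":0,"wy":0,"wz":0,"grip":1},{"dx":0,"dy":0,"dz":-0.012,"wx":0,"wy":0,"wz":0,"grip":1},{"dx":0,"dy":0,"dz":-0.005,"wx":0,"wy":0,"wz":0,"grip":1},{"dx":0,"dy":0,"dz":0,"wx":0,"wy":0,"wz":0,"grip":1},{"dx":0,"dy":0,"dz":0,"wx":0,"wy":0,"wz":0,"grip":1}]'
```

```text
time_s: 31.4
ee_pos: [505.8, 86.8, 97.1]
ee_rot: [180.0, 0.1, -173.8]
force: [0.4, -0.6, -5.1]
gripper_width: 17.1
```

```bash
python3 -m jog '[{"dx":-0.0008,"dy":0,"dz":-0.001,"wx":0,"wy":0,"wz":0,"grip":1},{"dx":0,"dy":0,"dz":-0.001,"wx":0,"wy":0,"wz":0,"grip":1},{"dx":0,"dy":0,"dz":-0.001,"wx":0,"wy":0,"wz":0,"grip":1},{"dx":0,"dy":0,"dz":-0.001,"wx":0,"wy":0,"wz":0,"grip":1},{"dx":0,"dy":0,"dz":-0.001,"wx":0,"wy":0,"wz":0,"grip":1},{"dx":0,"dy":0,"dz":0,"wx":0,"wy":0,"wz":0,"grip":1}]' | bash ok.sh &&
python3 -m jog '[{"dx":0,"dy":0,"dz":-0.001,"wx":0,"wy":0,"wz":0,"grip":1},{"dx":0,"dy":0,"dz":0,"wx":0,"wy":0,"wz":0,"grip":1}]' | bash ok.sh &&
python3 -m jog '[{"dx":0,"dy":0,"dz":-0.001,"wx":0,"wy":0,"wz":0,"grip":1},{"dx":0,"dy":0,"dz":0,"wx":0,"wy":0,"wz":0,"grip":1}]' | bash ok.sh &&
python3 -m jog '[{"dx":0,"dy":0,"dz":-0.001,"wx":0,"wy":0,"wz":0,"grip":1},{"dx":0,"dy":0,"dz":0,"wx":0,"wy":0,"wz":0,"grip":1}]' | bash ok.sh &&
python3 -m jog '[{"dx":0,"dy":0,"dz":-0.001,"wx":0,"wy":0,"wz":0,"grip":1},{"dx":0,"dy":0,"dz":0,"wx":0,"wy":0,"wz":0,"grip":1}]' | bash ok.sh &&
python3 -m jog '[{"dx":0,"dy":0,"dz":-0.001,"wx":0,"wy":0,"wz":0,"grip":1},{"dx":0,"dy":0,"dz":0,"wx":0,"wy":0,"wz":0,"grip":1}]' | bash ok.sh
python3 -m jog '[{"dx":0,"dy":0,"dz":0,"wx":0,"wy":0,"wz":0,"grip":1}]'
```

```text
time_s: 32.0 ee_pos: [504.2, 86.9, 91.3] force: [0.3, 0.1, -4.4] 
time_s: 32.2 ee_pos: [504.3, 86.9, 90.3] force: [-1.0, -0.3, -4.6] 
time_s: 32.4 ee_pos: [504.3, 86.9, 89.3] force: [0.4, 0.3, -3.7] 
time_s: 32.6 ee_pos: [504.5, 86.9, 88.5] force: [0.3, 0.1, -4.2] 
time_s: 32.8 ee_pos: [504.5, 86.9, 88.3] force: [-2.5, -1.5, 3.0] 
time_s: 32.9
ee_pos: [504.5, 86.9, 88.3]
ee_rot: [-180.0, 0.0, -173.7]
force: [-3.1, -0.6, 5.2]
gripper_width: 17.3
```

```bash
python3 -m jog '[{"dx":0,"dy":0,"dz":0.0005,"wx":0,"wy":0,"wz":0,"grip":0.3},{"dx":0,"dy":0,"dz":0,"wx":0,"wy":0,"wz":0,"grip":0.25},{"dx":0,"dy":0,"dz":0,"wx":0,"wy":0,"wz":0,"grip":0.25},{"dx":0,"dy":0,"dz":0,"wx":0,"wy":0,"wz":0,"grip":0.25},{"dx":0,"dy":0,"dz":0.01,"wx":0,"wy":0,"wz":0,"grip":0.25},{"dx":0,"dy":0,"dz":0.03,"wx":0,"wy":0,"wz":0,"grip":0.25},{"dx":0,"dy":0,"dz":0.04,"wx":0,"wy":0,"wz":0,"grip":0.25},{"dx":0,"dy":0,"dz":0.04,"wx":0,"wy":0,"wz":0,"grip":0.25},{"dx":0,"dy":-0.012,"dz":0.03,"wx":0,"wy":0,"wz":0,"grip":0},{"dx":-0.002,"dy":-0.03,"dz":0.01,"wx":0,"wy":0,"wz":0,"grip":0}]'
python3 -m jog '[{"dx":-0.006,"dy":-0.045,"dz":0,"wx":0,"wy":0,"wz":0,"grip":0},{"dx":-0.006,"dy":-0.047,"dz":0,"wx":0,"wy":0,"wz":0,"grip":0},{"dx":-0.006,"dy":-0.047,"dz":0,"wx":0,"wy":0,"wz":0,"grip":0},{"dx":-0.006,"dy":-0.047,"dz":0,"wx":0,"wy":0,"wz":0,"grip":0},{"dx":-0.006,"dy":-0.047,"dz":0,"wx":0,"wy":0,"wz":0,"grip":0},{"dx":-0.006,"dy":-0.047,"dz":0,"wx":0,"wy":0,"wz":0,"grip":0},{"dx":-0.007,"dy":-0.047,"dz":0,"wx":0,"wy":0,"wz":0,"grip":0},{"dx":-0.007,"dy":-0.047,"dz":0,"wx":0,"wy":0,"wz":0,"grip":0},{"dx":0,"dy":0,"dz":0,"wx":0,"wy":0,"wz":0,"grip":0},{"dx":0,"dy":0,"dz":0,"wx":0,"wy":0,"wz":0,"grip":0}]'
python3 - <<'E'
from h import *
for n in('scene','side'):
    for r in handles(n): print(n,r)
E
```

```text
time_s: 33.9
ee_pos: [504.4, 46.0, 252.4]
ee_rot: [180.0, 0.5, -173.6]
force: [0.9, -1.0, 0.0]
gripper_width: 45.0
time_s: 34.9
ee_pos: [452.0, -329.7, 248.1]
ee_rot: [180.0, 0.0, -173.9]
force: [0.4, 0.9, 0.4]
gripper_width: 45.4
scene (508.3, -272.2, 254.1, 249.3, 86)
scene (451.3, -328.3, 231.6, 250.4, 52)
side (490.3, -296.3, 316.6, 292.5, 60)
side (452.0, -329.7, 306.8, 303.8, 72)
```

```bash
python3 -m jog '[{"dx":-0.0005,"dy":0.0003,"dz":-0.035,"wx":0,"wy":0,"wz":0,"grip":0},{"dx":0,"dy":0,"dz":-0.035,"wx":0,"wy":0,"wz":0,"grip":0},{"dx":0,"dy":0,"dz":-0.035,"wx":0,"wy":0,"wz":0,"grip":0},{"dx":0,"dy":0,"dz":-0.03,"wx":0,"wy":0,"wz":0,"grip":0.2},{"dx":0,"dy":0,"dz":-0.025,"wx":0,"wy":0,"wz":0,"grip":0.2},{"dx":0,"dy":0,"dz":-0.02,"wx":0,"wy":0,"wz":0,"grip":0.2},{"dx":0,"dy":0,"dz":-0.012,"wx":0,"wy":0,"wz":0,"grip":0.2},{"dx":0,"dy":0,"dz":-0.0075,"wx":0,"wy":0,"wz":0,"grip":0.2},{"dx":0,"dy":0,"dz":0,"wx":0,"wy":0,"wz":0,"grip":0.2},{"dx":0,"dy":0,"dz":0,"wx":0,"wy":0,"wz":0,"grip":0.2}]'
python3 -m jog '[{"dx":0,"dy":0,"dz":0,"wx":0,"wy":0,"wz":0,"grip":1},{"dx":0,"dy":0,"dz":0,"wx":0,"wy":0,"wz":0,"grip":1},{"dx":0,"dy":0,"dz":0,"wx":0,"wy":0,"wz":0,"grip":1},{"dx":0,"dy":0,"dz":0,"wx":0,"wy":0,"wz":0,"grip":1},{"dx":0,"dy":0,"dz":0,"wx":0,"wy":0,"wz":0,"grip":1}]'
```

```text
time_s: 36.0
ee_pos: [452.6, -328.9, 49.3]
ee_rot: [-179.9, 0.1, -173.7]
force: [-0.0, 0.9, 0.8]
gripper_width: 36.8
time_s: 36.5
ee_pos: [452.3, -329.4, 49.0]
ee_rot: [-179.9, 0.1, -173.7]
force: [-0.5, -1.2, 3.6]
gripper_width: 17.2
```

```bash
python3 -m jog '[{"dx":0,"dy":0,"dz":0.015,"wx":0,"wy":0,"wz":0,"grip":1},{"dx":0,"dy":0,"dz":0.03,"wx":0,"wy":0,"wz":0,"grip":1},{"dx":0,"dy":0,"dz":0.04,"wx":0,"wy":0,"wz":0,"grip":1},{"dx":0,"dy":0,"dz":0.04,"wx":0,"wy":0,"wz":0,"grip":1},{"dx":0,"dy":0,"dz":0.04,"wx":0,"wy":0,"wz":0,"grip":1},{"dx":0,"dy":0,"dz":0.025,"wx":0,"wy":0,"wz":0,"grip":1},{"dx":0.003,"dy":0.02,"dz":0,"wx":0,"wy":0,"wz":0,"grip":1},{"dx":0.006,"dy":0.035,"dz":0,"wx":0,"wy":0,"wz":0,"grip":1},{"dx":0.007,"dy":0.043,"dz":0,"wx":0,"wy":0,"wz":0,"grip":1},{"dx":0.008,"dy":0.045,"dz":0,"wx":0,"wy":0,"wz":0,"grip":1}]'
python3 -m jog '[{"dx":0.008,"dy":0.045,"dz":0,"wx":0,"wy":0,"wz":0,"grip":1},{"dx":0.008,"dy":0.045,"dz":0,"wx":0,"wy":0,"wz":0,"grip":1},{"dx":0.008,"dy":0.045,"dz":0,"wx":0,"wy":0,"wz":0,"grip":1},{"dx":0.007,"dy":0.042,"dz":0,"wx":0,"wy":0,"wz":0,"grip":1},{"dx":0.0045,"dy":0.031,"dz":0,"wx":0,"wy":0,"wz":0,"grip":1},{"dx":0,"dy":0,"dz":0,"wx":0,"wy":0,"wz":0,"grip":1},{"dx":0,"dy":0,"dz":0,"wx":0,"wy":0,"wz":0,"grip":1},{"dx":0,"dy":0,"dz":0,"wx":0,"wy":0,"wz":0,"grip":1}]'
```

```text
time_s: 37.5
ee_pos: [474.9, -184.2, 237.3]
ee_rot: [179.9, -0.1, -173.8]
force: [0.9, 0.4, -3.8]
gripper_width: 17.3
time_s: 38.3
ee_pos: [510.7, 21.5, 237.8]
ee_rot: [-180.0, -0.1, -173.8]
force: [0.3, -0.2, -2.9]
gripper_width: 17.1
```

```bash
python3 -m jog '[{"dx":0.0005,"dy":0,"dz":-0.015,"wx":0,"wy":0,"wz":0,"grip":1},{"dx":0,"dy":0,"dz":-0.025,"wx":0,"wy":0,"wz":0,"grip":1},{"dx":0,"dy":0,"dz":-0.025,"wx":0,"wy":0,"wz":0,"grip":1},{"dx":0,"dy":0,"dz":-0.025,"wx":0,"wy":0,"wz":0,"grip":1},{"dx":0,"dy":0,"dz":-0.02,"wx":0,"wy":0,"wz":0,"grip":1},{"dx":0,"dy":0,"dz":-0.015,"wx":0,"wy":0,"wz":0,"grip":1},{"dx":0,"dy":0,"dz":-0.012,"wx":0,"wy":0,"wz":0,"grip":1},{"dx":0,"dy":0,"dz":-0.005,"wx":0,"wy":0,"wz":0,"grip":1},{"dx":0,"dy":0,"dz":0,"wx":0,"wy":0,"wz":0,"grip":1},{"dx":0,"dy":0,"dz":0,"wx":0,"wy":0,"wz":0,"grip":1}]'
python3 -m jog '[{"dx":0,"dy":0,"dz":-0.001,"wx":0,"wy":0,"wz":0,"grip":1},{"dx":0,"dy":0,"dz":-0.001,"wx":0,"wy":0,"wz":0,"grip":1},{"dx":0,"dy":0,"dz":-0.001,"wx":0,"wy":0,"wz":0,"grip":1},{"dx":0,"dy":0,"dz":-0.001,"wx":0,"wy":0,"wz":0,"grip":1},{"dx":0,"dy":0,"dz":0,"wx":0,"wy":0,"wz":0,"grip":1}]' | bash ok.sh &&
python3 -m jog '[{"dx":0,"dy":0,"dz":-0.001,"wx":0,"wy":0,"wz":0,"grip":1},{"dx":0,"dy":0,"dz":0,"wx":0,"wy":0,"wz":0,"grip":1}]' | bash ok.sh &&
python3 -m jog '[{"dx":0,"dy":0,"dz":-0.001,"wx":0,"wy":0,"wz":0,"grip":1},{"dx":0,"dy":0,"dz":0,"wx":0,"wy":0,"wz":0,"grip":1}]' | bash ok.sh &&
python3 -m jog '[{"dx":0,"dy":0,"dz":-0.001,"wx":0,"wy":0,"wz":0,"grip":1},{"dx":0,"dy":0,"dz":0,"wx":0,"wy":0,"wz":0,"grip":1}]' | bash ok.sh &&
python3 -m jog '[{"dx":0,"dy":0,"dz":-0.001,"wx":0,"wy":0,"wz":0,"grip":1},{"dx":0,"dy":0,"dz":0,"wx":0,"wy":0,"wz":0,"grip":1}]' | bash ok.sh &&
python3 -m jog '[{"dx":0,"dy":0,"dz":-0.001,"wx":0,"wy":0,"wz":0,"grip":1},{"dx":0,"dy":0,"dz":0,"wx":0,"wy":0,"wz":0,"grip":1}]' | bash ok.sh &&
python3 -m jog '[{"dx":0,"dy":0,"dz":-0.001,"wx":0,"wy":0,"wz":0,"grip":1},{"dx":0,"dy":0,"dz":0,"wx":0,"wy":0,"wz":0,"grip":1}]' | bash ok.sh
python3 -m jog '[{"dx":0,"dy":0,"dz":0,"wx":0,"wy":0,"wz":0,"grip":1}]'
```

```text
time_s: 39.3
ee_pos: [512.5, 22.0, 97.1]
ee_rot: [-180.0, 0.1, -173.8]
force: [0.2, 0.3, -2.7]
gripper_width: 17.5
time_s: 39.8 ee_pos: [511.7, 22.3, 92.3] force: [0.5, 1.3, -3.6] 
time_s: 40.0 ee_pos: [511.8, 22.2, 91.3] force: [-0.6, -0.5, -4.0] 
time_s: 40.2 ee_pos: [511.7, 22.2, 90.3] force: [0.3, -0.1, -3.4] 
time_s: 40.4 ee_pos: [511.8, 22.2, 89.3] force: [0.7, -0.2, -3.6] 
time_s: 40.6 ee_pos: [512.0, 22.2, 88.5] force: [0.6, -1.2, -2.6] 
time_s: 40.8 ee_pos: [512.0, 22.1, 88.4] force: [-1.8, -1.1, 5.0] 
time_s: 40.9
ee_pos: [512.0, 22.1, 88.4]
ee_rot: [-180.0, 0.0, -173.7]
force: [-2.5, -0.8, 6.3]
gripper_width: 17.5
```

```bash
python3 -m jog '[{"dx":0,"dy":0,"dz":0.0005,"wx":0,"wy":0,"wz":0,"grip":0.3},{"dx":0,"dy":0,"dz":0,"wx":0,"wy":0,"wz":0,"grip":0.25},{"dx":0,"dy":0,"dz":0,"wx":0,"wy":0,"wz":0,"grip":0.25},{"dx":0,"dy":0,"dz":0,"wx":0,"wy":0,"wz":0,"grip":0.25},{"dx":0,"dy":0,"dz":0.01,"wx":0,"wy":0,"wz":0,"grip":0.25},{"dx":0,"dy":0,"dz":0.03,"wx":0,"wy":0,"wz":0,"grip":0.25},{"dx":0,"dy":0,"dz":0.04,"wx":0,"wy":0,"wz":0,"grip":0.25},{"dx":0,"dy":0,"dz":0.04,"wx":0,"wy":0,"wz":0,"grip":0.25},{"dx":0,"dy":0,"dz":0.04,"wx":0,"wy":0,"wz":0,"grip":0},{"dx":0,"dy":0,"dz":0.04,"wx":0,"wy":0,"wz":0,"grip":0}]'
python3 -m jog '[{"dx":0.035,"dy":0.025,"dz":0.02,"wx":0,"wy":0,"wz":0,"grip":0},{"dx":0.035,"dy":0.025,"dz":0.02,"wx":0,"wy":0,"wz":0,"grip":0},{"dx":0.035,"dy":0.025,"dz":0,"wx":0,"wy":0,"wz":0,"grip":0},{"dx":0.023,"dy":0.01,"dz":0,"wx":0,"wy":0,"wz":0,"grip":0},{"dx":0,"dy":0,"dz":0,"wx":0,"wy":0,"wz":0,"grip":0},{"dx":0,"dy":0,"dz":0,"wx":0,"wy":0,"wz":0,"grip":0},{"dx":0,"dy":0,"dz":0,"wx":0,"wy":0,"wz":0,"grip":0}]'
python3 - <<'E'
from h import *
import pickle
w=env.get_calibration('wrist');f=env.grab_frame('wrist')
cv2.imwrite('pics/w4.png',f[:,:,::-1]);pickle.dump(w,open('w4.pkl','wb'))
for n in('scene','side'):
    for r in handles(n): print(n,r)
E
```

```text
time_s: 41.9
ee_pos: [511.5, 22.3, 290.5]
ee_rot: [180.0, 0.1, -173.7]
force: [0.5, -0.4, -0.3]
gripper_width: 44.9
time_s: 42.6
ee_pos: [639.0, 106.7, 328.5]
ee_rot: [-180.0, -0.0, -173.8]
force: [0.9, 0.0, 0.1]
gripper_width: 45.5
scene (509.7, -272.5, 254.3, 249.6, 84)
side (489.4, -297.3, 316.4, 292.8, 61)
```

View pics/w4.png

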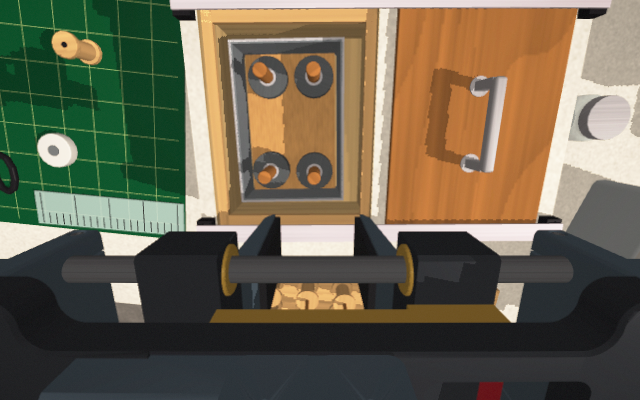

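All four weights stand upright in the tin, with feet at (268,77), (313,77), (270,170), (313,172). The mat holds no more weights and the hatch is still parked. Now I'll close it.

```bash
python3 -m jog '[{"dx":-0.02,"dy":0.038,"dz":-0.01,"wx":0,"wy":0,"wz":0,"grip":0},{"dx":-0.021,"dy":0.042,"dz":-0.01,"wx":0,"wy":0,"wz":0,"grip":0},{"dx":-0.021,"dy":0.042,"dz":-0.01,"wx":0,"wy":0,"wz":0,"grip":0},{"dx":-0.02,"dy":0.04,"dz":-0.02,"wx":0,"wy":0,"wz":0,"grip":0},{"dx":-0.0058,"dy":0.011,"dz":-0.03,"wx":0,"wy":0,"wz":0,"grip":0},{"dx":0,"dy":0,"dz":-0.015,"wx":0,"wy":0,"wz":0,"grip":0},{"dx":0,"dy":0,"dz":0,"wx":0,"wy":0,"wz":0,"grip":0},{"dx":0,"dy":0,"dz":0,"wx":0,"wy":0,"wz":0,"grip":0},{"dx":0,"dy":0,"dz":0,"wx":0,"wy":0,"wz":0,"grip":0}]'
```

```text
time_s: 43.65
ee_pos: [552.9, 279.9, 234.6]
ee_rot: [179.9, 0.2, -173.8]
force: [-0.5, 1.3, 0.1]
gripper_width: 45.4
```

```bash
python3 -m jog '[{"dx":-0.0012,"dy":0,"dz":-0.015,"wx":0,"wy":0,"wz":0,"grip":0},{"dx":0,"dy":0,"dz":-0.02,"wx":0,"wy":0,"wz":0,"grip":0},{"dx":0,"dy":0,"dz":-0.018,"wx":0,"wy":0,"wz":0,"grip":0},{"dx":0,"dy":0,"dz":-0.01,"wx":0,"wy":0,"wz":0,"grip":0},{"dx":0,"dy":0,"dz":0,"wx":0,"wy":0,"wz":0,"grip":0},{"dx":0,"dy":0,"dz":0,"wx":0,"wy":0,"wz":0,"grip":0},{"dx":0,"dy":0,"dz":0,"wx":0,"wy":0,"wz":0,"grip":0}]'
python3 -m jog '[{"dx":0,"dy":0,"dz":0,"wx":0,"wy":0,"wz":0,"grip":1},{"dx":0,"dy":0,"dz":0,"wx":0,"wy":0,"wz":0,"grip":1},{"dx":0,"dy":0,"dz":0,"wx":0,"wy":0,"wz":0,"grip":1},{"dx":0,"dy":0,"dz":0,"wx":0,"wy":0,"wz":0,"grip":1},{"dx":0,"dy":0,"dz":0,"wx":0,"wy":0,"wz":0,"grip":1},{"dx":0,"dy":0,"dz":0,"wx":0,"wy":0,"wz":0,"grip":1}]' 40
```

```text
time_s: 44.35
ee_pos: [551.7, 280.5, 171.3]
ee_rot: [179.9, 0.1, -173.8]
force: [0.2, -0.4, 0.0]
gripper_width: 45.2
time_s: 44.95
ee_pos: [550.9, 280.1, 170.0]
ee_rot: [-180.0, 0.0, -173.7]
force: [-0.7, 0.5, 0.3]
gripper_width: 11.7
```

```bash
python3 -m jog '[{"dx":0,"dy":0,"dz":0.002,"wx":0,"wy":0,"wz":0,"grip":1},{"dx":0,"dy":0,"dz":0.001,"wx":0,"wy":0,"wz":0,"grip":1},{"dx":0,"dy":0,"dz":0,"wx":0,"wy":0,"wz":0,"grip":1},{"dx":0,"dy":0,"dz":0,"wx":0,"wy":0,"wz":0,"grip":1}]'
python3 -m jog '[{"dx":0.0009,"dy":-0.008,"dz":0,"wx":0,"wy":0,"wz":0,"grip":1},{"dx":0.0013,"dy":-0.012,"dz":0,"wx":0,"wy":0,"wz":0,"grip":1},{"dx":0.0013,"dy":-0.012,"dz":0,"wx":0,"wy":0,"wz":0,"grip":1},{"dx":0.0013,"dy":-0.012,"dz":0,"wx":0,"wy":0,"wz":0,"grip":1},{"dx":0.0013,"dy":-0.012,"dz":0,"wx":0,"wy":0,"wz":0,"grip":1},{"dx":0.0013,"dy":-0.012,"dz":0,"wx":0,"wy":0,"wz":0,"grip":1},{"dx":0.0013,"dy":-0.012,"dz":0,"wx":0,"wy":0,"wz":0,"grip":1},{"dx":0.0013,"dy":-0.012,"dz":0,"wx":0,"wy":0,"wz":0,"grip":1},{"dx":0.0013,"dy":-0.012,"dz":0,"wx":0,"wy":0,"wz":0,"grip":1},{"dx":0,"dy":0,"dz":0,"wx":0,"wy":0,"wz":0,"grip":1}]'
```

```text
time_s: 45.35
ee_pos: [550.7, 280.2, 172.5]
ee_rot: [-180.0, -0.0, -173.7]
force: [-0.2, -0.4, -3.2]
gripper_width: 12.0
time_s: 46.35
ee_pos: [562.3, 174.5, 173.0]
ee_rot: [-180.0, -0.0, -173.8]
force: [-0.0, 0.2, -3.2]
gripper_width: 11.7
```

```bash
python3 -m jog '[{"dx":0.0013,"dy":-0.012,"dz":0,"wx":0,"wy":0,"wz":0,"grip":1},{"dx":0.0013,"dy":-0.012,"dz":0,"wx":0,"wy":0,"wz":0,"grip":1},{"dx":0.0013,"dy":-0.012,"dz":0,"wx":0,"wy":0,"wz":0,"grip":1},{"dx":0.0013,"dy":-0.012,"dz":0,"wx":0,"wy":0,"wz":0,"grip":1},{"dx":0.0013,"dy":-0.012,"dz":0,"wx":0,"wy":0,"wz":0,"grip":1},{"dx":0.0013,"dy":-0.012,"dz":0,"wx":0,"wy":0,"wz":0,"grip":1},{"dx":0.0013,"dy":-0.012,"dz":0,"wx":0,"wy":0,"wz":0,"grip":1},{"dx":0.0013,"dy":-0.012,"dz":0,"wx":0,"wy":0,"wz":0,"grip":1},{"dx":0.001,"dy":-0.008,"dz":0,"wx":0,"wy":0,"wz":0,"grip":1},{"dx":0,"dy":0,"dz":0,"wx":0,"wy":0,"wz":0,"grip":1}]'
python3 -m jog '[{"dx":0,"dy":0,"dz":0,"wx":0,"wy":0,"wz":0,"grip":1},{"dx":0,"dy":0,"dz":0,"wx":0,"wy":0,"wz":0,"grip":1}]'
```

```text
time_s: 47.35
ee_pos: [573.7, 71.1, 172.9]
ee_rot: [-180.0, 0.0, -173.8]
force: [0.2, 0.7, -4.0]
gripper_width: 11.8
time_s: 47.55
ee_pos: [573.5, 72.7, 172.9]
ee_rot: [180.0, 0.0, -173.7]
force: [-0.5, -0.6, -3.8]
gripper_width: 11.3
```

```bash
python3 -m jog '[{"dx":0.0003,"dy":-0.003,"dz":0,"wx":0,"wy":0,"wz":0,"grip":1},{"dx":0.0003,"dy":-0.0023,"dz":0,"wx":0,"wy":0,"wz":0,"grip":1},{"dx":0,"dy":0,"dz":0,"wx":0,"wy":0,"wz":0,"grip":1},{"dx":0,"dy":0,"dz":0,"wx":0,"wy":0,"wz":0,"grip":1}]' | bash ok.sh &&
python3 -m jog '[{"dx":0,"dy":0,"dz":-0.002,"wx":0,"wy":0,"wz":0,"grip":1},{"dx":0,"dy":0,"dz":-0.002,"wx":0,"wy":0,"wz":0,"grip":1},{"dx":0,"dy":0,"dz":0,"wx":0,"wy":0,"wz":0,"grip":1}]' | bash ok.sh &&
python3 -m jog '[{"dx":0,"dy":0,"dz":-0.002,"wx":0,"wy":0,"wz":0,"grip":1},{"dx":0,"dy":0,"dz":-0.002,"wx":0,"wy":0,"wz":0,"grip":1},{"dx":0,"dy":0,"dz":0,"wx":0,"wy":0,"wz":0,"grip":1}]' | bash ok.sh &&
python3 -m jog '[{"dx":0,"dy":0,"dz":-0.001,"wx":0,"wy":0,"wz":0,"grip":1},{"dx":0,"dy":0,"dz":-0.001,"wx":0,"wy":0,"wz":0,"grip":1},{"dx":0,"dy":0,"dz":-0.001,"wx":0,"wy":0,"wz":0,"grip":1},{"dx":0,"dy":0,"dz":0,"wx":0,"wy":0,"wz":0,"grip":1}]' | bash ok.sh &&
python3 -m jog '[{"dx":0,"dy":0,"dz":-0.001,"wx":0,"wy":0,"wz":0,"grip":1},{"dx":0,"dy":0,"dz":0,"wx":0,"wy":0,"wz":0,"grip":1}]' | bash ok.sh &&
python3 -m jog '[{"dx":0,"dy":0,"dz":-0.001,"wx":0,"wy":0,"wz":0,"grip":1},{"dx":0,"dy":0,"dz":0,"wx":0,"wy":0,"wz":0,"grip":1}]' | bash ok.sh &&
python3 -m jog '[{"dx":0,"dy":0,"dz":-0.001,"wx":0,"wy":0,"wz":0,"grip":1},{"dx":0,"dy":0,"dz":0,"wx":0,"wy":0,"wz":0,"grip":1}]' | bash ok.sh
```

```text
time_s: 47.95 ee_pos: [574.2, 67.0, 172.9] force: [0.1, -0.0, -4.0] 
time_s: 48.25 ee_pos: [573.9, 66.9, 168.4] force: [0.4, 0.8, -3.5] 
time_s: 48.55 ee_pos: [573.9, 66.9, 164.5] force: [-0.5, 0.1, -3.6] 
time_s: 48.95 ee_pos: [574.1, 67.0, 161.8] force: [0.1, -0.3, -3.4] 
time_s: 49.15 ee_pos: [574.1, 66.9, 160.8] force: [0.5, -0.0, -3.2] 
time_s: 49.35 ee_pos: [574.2, 66.9, 160.0] force: [-1.0, 0.4, -4.0] 
time_s: 49.55 ee_pos: [574.3, 67.0, 160.0] force: [-2.5, 0.3, 4.4]
```

Seated at the original height. I'll release, rise straight up, and then look.

```bash
python3 -m jog '[{"dx":0,"dy":0,"dz":0.0005,"wx":0,"wy":0,"wz":0,"grip":0},{"dx":0,"dy":0,"dz":0,"wx":0,"wy":0,"wz":0,"grip":0},{"dx":0,"dy":0,"dz":0,"wx":0,"wy":0,"wz":0,"grip":0},{"dx":0,"dy":0,"dz":0,"wx":0,"wy":0,"wz":0,"grip":0},{"dx":0,"dy":0,"dz":0.02,"wx":0,"wy":0,"wz":0,"grip":0},{"dx":0,"dy":0,"dz":0.04,"wx":0,"wy":0,"wz":0,"grip":0},{"dx":0,"dy":0,"dz":0.04,"wx":0,"wy":0,"wz":0,"grip":0},{"dx":0.02,"dy":0.015,"dz":0.03,"wx":0,"wy":0,"wz":0,"grip":0},{"dx":0.03,"dy":0.015,"dz":0.03,"wx":0,"wy":0,"wz":0,"grip":0},{"dx":0.015,"dy":0.01,"dz":0.01,"wx":0,"wy":0,"wz":0,"grip":0}]'
python3 -m jog '[{"dx":0,"dy":0,"dz":0,"wx":0,"wy":0,"wz":0,"grip":0},{"dx":0,"dy":0,"dz":0,"wx":0,"wy":0,"wz":0,"grip":0},{"dx":0,"dy":0,"dz":0,"wx":0,"wy":0,"wz":0,"grip":0}]'
python3 - <<'E'
from h import *
w=env.get_calibration('wrist');f=env.grab_frame('wrist');g=env.grab_frame('side');k=env.grab_frame('scene')
# bystander check by difference with the start, mat region of the side view
z=cv2.imread('pics/side0.png')
cv2.imwrite('pics/fin.png',np.vstack([f[:240,:,::-1],np.hstack([g[230:400,260:580,::-1],z[230:400,260:580]])]))
b=onz(w,[(0,0)],185)
E
```

```text
time_s: 50.55
ee_pos: [641.8, 107.9, 333.0]
ee_rot: [180.0, 0.4, -173.7]
force: [1.2, 0.2, -0.6]
gripper_width: 45.6
time_s: 50.85
ee_pos: [638.0, 106.3, 328.2]
ee_rot: [-180.0, -0.2, -173.8]
force: [-1.5, -0.1, 0.4]
gripper_width: 45.3
```

View pics/fin.png

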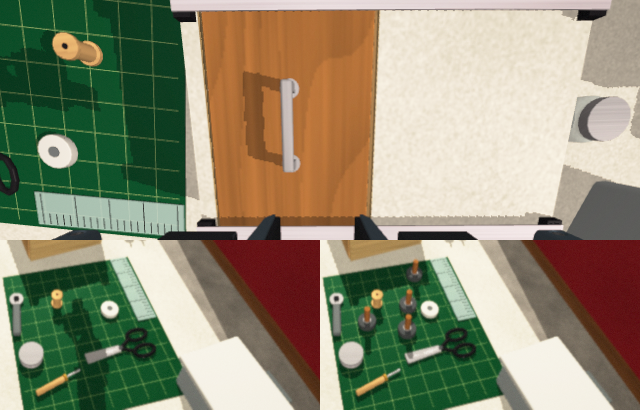

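The hatch (200–378, 10–218) lies flush in its recess, and the mat holds only the bystanders, in their original places. Handing in.

```bash
python3 -c "
from workcell import env
print(env.job_done(), env.state()['time_s'])"
```

```text
the job is handed in; nothing more can be done
the job is handed in; nothing more can be done
```

The job is done and handed in at about 51 s. There were four weights on the mat, and all four now stand upright in the tin under the closed hatch.

- **Hatch opening:** I lifted it 13 mm, slid it about 214 mm along the channels, and lowered it to rest on the deck.
- **Weights:** I lowered each weight in 1 mm steps until the force reading showed contact, then released it. All four touched at nearly the same height, which puts the template stack at roughly 27 mm thick. The first weight gave a brief contact reading that vanished on holding. A further 1 mm step confirmed it.
- **Hatch closing:** It slid back and came down to the same gripper height (160 mm) as at the start.
- **Last checks:** The wrist camera showed all four weights upright before closing, and the hatch flush in its recess after. The side view showed the things on the mat where they were at the start.
- **Not checked:** I never saw a weight get knocked aside: each stood at its first measured place when I gripped it. The jar was only glanced at in the wrist pictures, not measured. My first move was refused for missing keys, so the arm did not move.

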